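# Present a notched glass plate to the label reader

### The job

Find the frosted end of the clear glass plate in the rack by its small corner notch, take the plate out with the fingers clear of that end, and finish holding it still at the reader: label face up, leaning about 45 degrees so that it squarely faces the lens, long edges level, the label's middle 12 cm straight out from the lens. Do not drop the plate or knock it against the reader, and leave the amber plate in its slot and the dish, bottle and marker where they are.

Things in the scene. Friction and masses are not known exactly. Their poses are not given: they have to be found in the camera images.
- plate_mid (a point): Centre of the clear glass plate, 76 x 50 x 5 mm, about 50 g, upright on a long edge in a rack slot: bottom 8 mm, top 58 mm above the bench, upper 32 mm out of the slot. +x: out of the label's face (thickness); +y: along the length to the frosted end; +z: to the notched long edge (up). 10 x 10 mm square notch in the corner at +y +z: with the notch at the upper right, the label faces you.
- label (a point): Middle of the label, a white frosted patch with a small dark square code, covering the last 20 mm of the plate's +y end, on its +x face only. 28 mm from the plate's centre along +y, 2 mm along -z, 3 mm along +x; same axes as the plate.
- label_front (a point): A point in the air 60 mm straight out from the label's middle along the plate's +x; same axes as the plate.
- rack: Black and blue rack, fixed, 116 x 104 mm, 26 mm high, origin at the centre of its underside. Two slots along its y, 32 mm either side of the middle in x, 6.6 mm wide, 18 mm deep, floors 8 mm above the bench. The clear plate is in either slot, its axes parallel to the rack's. The rack may stand at almost any yaw.
- amber_mid (a point): Centre of the amber plate in the rack's other slot, same size as the clear one, without notch: stays where it is.
- reader_lens (a point): Front of the label reader's lens: white head 75 x 64 x 50 mm with black lens ring on a steel post, about 0.33 m tall, fixed. The lens is 265 mm above the bench and looks 45 degrees down, towards the reader's -x, the robot's side. Reader axes: x level, from the robot's side to the post; y level, sideways; z up.
- reader_focus (a point): Point in the air where the label's middle belongs: 120 mm from the lens along its line of sight (85 mm towards the reader's -x and 85 mm below the lens; 180 mm above the bench). Same axes as the reader. The reader's base, 120 mm wide and 14 mm high, begins 90 mm beyond it in x.
- dish: Shallow clear dish, 90 mm across, 16 mm high, origin at the centre of its underside: bystander.
- bottle: Small amber bottle with blue cap, 44 mm across, 85 mm high, origin at the centre of its underside: bystander.
- marker: White and red marker pen lying on the bench, 120 mm long, 14 mm thick, along its x, origin under its middle: bystander.
Not all that is in view belongs to the job. What is shaped like the part that bears plate_mid but pink or yellow is not meant.

How it is judged:
By the outcome, as a careful person would: the job done as asked, in the order asked, and still so for the second after the job is handed in, while the arm keeps its last pose, push and grip.
It also fails if it takes over 38 s, if anything falls off the work surface, if the arm or the gripper's body presses on something with over 40 N, if the wrist force passes 120 N, or if a joint passes its speed limit or range.

### The arm

A 7-joint arm with a two-finger parallel gripper is mounted at the origin on the work surface. World frame = base frame: x ahead of the robot, y to its left, z up, the work surface at z = 0. Lengths are in mm, angles in rad, forces in N, time in s.
With the tool pointing down it reaches from about 425 to 875 mm from the base axis. Payload 9.9 kg.
Tool frame: the origin (TCP) lies between the finger pads; the fingertips stand 11 mm ahead of it and the grasp point (between the pads) lies 8 mm behind it; y points along the fingers, z is the direction in which the jaws open and shut, and the axes are right-handed (so a half turn about y gives the same grasp; the last joint's range is limited). The gripper opens to 85 mm and grips with 20 to 120 N. Pads are 22 mm wide; open, the fingers measure 114 mm over their backs; the gripper's body (76 mm by 85 mm) begins 54 mm behind the grasp point. The pads swing forward as they close: fully open they stand 13 mm farther back than shut.
Start: joints at [-1.311, 0.576, 0.025, 1.437, -0.015, 1.129, -0.057], TCP at [227.513, 635.505, 242.289] pointing down, gripper open.
Joint ranges: [-2.76, 2.76], [-0.34, 2.15], [-1.52, 1.57], [0.19, 2.46], [-1.09, 4.23], [0.17, 1.99], [-2.82, 2.82]. Speed limits (rad/s): [2.22, 2.22, 3.01, 3.01, 3.14, 3.14, 3.14].

### API

Orientations are given as a 3x3 rotation matrix whose columns are the frame's x, y, z axes.
In Python, from bench import arm, viewer, ticket gives the robot as it stands.
- The arm moves only by the shell command python3 -m jog 'ROWS' [FORCE]. ROWS is JSON, a list of rows, each an object of numbers: "hand": the closure, from -1 (fully open) to 1 (shut), so that 0 is half open; "dx", "dy", "dz": the shift along the tool's x, y, z in m; "turn": the turn about the tool's y in degrees. A call has 1 to 10 rows; each row is the pose to reach, as a shift and turn from the pose commanded when the call began, along the tool's axes at that moment; what a row does not reach only later rows make up. A row lasts 1/10 s, in which the tool goes at most 50 mm and 8.59 degrees, less where a joint would pass 70% of its speed; a pose out of reach is approached as far as the arm can. A call with a gripper value outside its range is refused whole. The fingers move at their own pace and stop on an object; FORCE is the grip in N (left out, the last holds). Time passes only in rows, so rows that repeat a pose let the fingers close. It gives the time, the measured TCP pose, the force and the opening at its end, in the units of the state.
- arm.read_state(): the state, without advancing time (a new reading comes with each control period).
- viewer.get_image(name): name is "scene" or "top"; returns a dict with "pixels" (384x512x3 uint8, blue, green, red), "z_map" (384x512 float32, mm along the optical axis (not along the pixel's ray), 0 where there is no reading), "fx", "fy", "cx", "cy" (pixels), "k1" (the pictures are not rectified: a ray, as slopes to the right and down, at radius r is drawn at 1 + k1 r^2 times it, then the intrinsics apply), "xyz" and "attitude" of the camera in the world. Camera axes: x right, y down, z forward; pixel columns grow to the right and rows downward; lengths in mm; the calibration is good to about 2 mm. A picture is of the moment at which its call begins.
- ticket.job_done(): hands the job in, once; it reports no verdict.
The state is a dict: "time": time; "qpos": joint angles; "joint_vel": joint speeds; "effort": joint torques, N m; "tcp_pos": TCP position; "ee_rot": TCP orientation; "force": force on the tool from outside, world axes, zero at the start; "ft_torque": the same for the moment, N m; "opening": opening from 0.0 (shut) to 1.0 (fully open).
Only numpy, scipy, OpenCV 4.12 (cv2) and the standard library are available. Lean on these libraries where they do the work, as an engineer would, in place of code of your own. Each camera call takes 0.05 s, during which the arm holds its last target. There are 200 camera calls.

## Working session

There is one attempt and no reset: what is moved stays moved. The work goes in short steps, Python scripts to look and compute and a shell command to move; the robot and the scene stay as the last step left them, time stands still between calls to the robot, and variables do not carry over. Pictures are saved under pics/ and viewed, about 8 in all and at most 12, crops included, and the job is handed in when it is done.

```bash
mkdir -p pics; ls
cat > h.py <<'E'
import numpy as np, cv2, pickle
from bench import arm, viewer
def grab(n):
    im=viewer.get_image(n); pickle.dump(im,open(f'{n}.pkl','wb')); return im
def load(n): return pickle.load(open(f'{n}.pkl','rb'))
def K(im): return np.array([[im['fx'],0,im['cx']],[0,im['fy'],im['cy']],[0,0,1.]]),np.array([im['k1'],0,0,0.])
def ray(im,u,v):
    k,d=K(im); p=cv2.undistortPoints(np.array([[[u,v]]],float),k,d)[0,0]
    return np.array(im['attitude'])@np.array([p[0],p[1],1])
def atz(im,u,v,z):   # point at world height z
    r=ray(im,u,v); c=np.array(im['xyz'],float); return c+r*(z-c[2])/r[2]
def dep(im,u,v):
    return np.array(im['xyz'])+ray(im,u,v)*im['z_map'][int(v),int(u)]
def proj(im,P):
    R=np.array(im['attitude']); q=(np.atleast_2d(P)-np.array(im['xyz']))@R
    k,d=K(im); return cv2.projectPoints(q,np.zeros(3),np.zeros(3),k,d)[0][:,0]
def cloud(im):
    k,d=K(im); h,w=im['z_map'].shape; g=np.stack(np.meshgrid(np.arange(w),np.arange(h)),-1).reshape(-1,1,2).astype(float)
    p=cv2.undistortPoints(g,k,d)[:,0]; r=np.c_[p,np.ones(len(p))]@np.array(im['attitude']).T
    P=np.array(im['xyz'])+r*im['z_map'].reshape(-1,1); P[im['z_map'].ravel()==0]=np.nan; return P.reshape(h,w,3)
E
python3 - <<'E'
from h import *
for n in('scene','top'):
    im=grab(n); cv2.imwrite(f'pics/{n}0.png',cv2.resize(im['pixels'],(768,576)))
    print(n,im['fx'],im['cx'],im['cy'],im['k1'],im['xyz'],np.round(im['attitude'],3).tolist())
print(arm.read_state())
E
```

```text
pics
scene 457.3576148368287 257.83334748623076 196.48688635036402 -0.0523408549753183 [ 996.06577254  580.31832557 1027.14080438] [[-0.754, 0.496, -0.43], [0.656, 0.588, -0.473], [0.017, -0.639, -0.769]]
top 366.62961971949744 251.8472097870242 190.03092026448064 -0.11218067059805285 [ 450.05440268   38.62446331 1010.88093939] [[-0.03, -0.996, 0.085], [-0.999, 0.032, 0.028], [-0.03, -0.084, -0.996]]
{'time': 0.1, 'qpos': array([-1.31083155,  0.57641089,  0.02485741,  1.43779733, -0.01499413,
        1.12901685, -0.05649782]), 'joint_vel': array([-4.17012315e-04,  1.98567330e-05,  6.72671647e-05, -2.20032406e-03,
       -1.15292861e-04,  6.34918652e-04, -5.32689977e-04]), 'effort': array([ 5.74190097e-03, -7.67306185e+01,  2.25799397e+00, -2.86604887e+01,
        1.58821227e-02,  8.66839575e-03, -1.50235485e-05]), 'tcp_pos': array([227.36857619, 635.14926373, 241.56349381]), 'ee_rot': array([[ 9.41502315e-01, -4.08626439e-04,  3.37006268e-01],
       [-3.37006505e-01, -1.38881451e-03,  9.41501294e-01],
       [ 8.33168722e-05, -9.99998952e-01, -1.44528184e-03]]), 'force': array([-0.4291987 ,  0.1315201 , -0.25044808]), 'ft_torque': array([ 0.00747626,  0.00018703, -0.01708906]), 'opening': 0.9965827812850983}
```

View pics/top0.png

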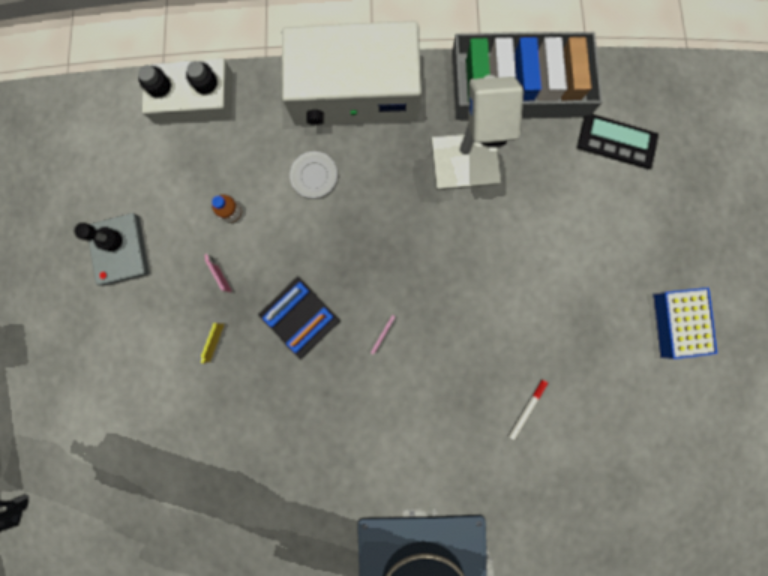

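View pics/scene0.png

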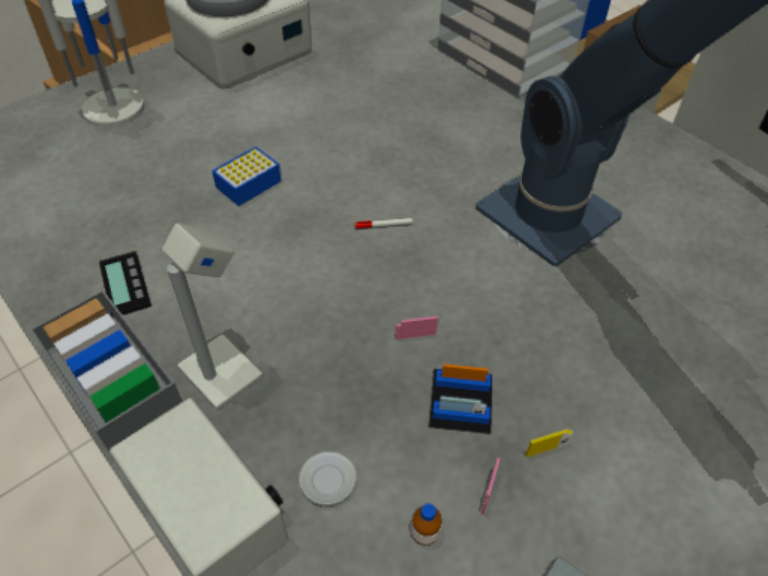

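The top view shows the rack near (298,318), with the clear plate in the upper-left slot at (285,302) and the amber one at (310,327). In the scene view, the candidates are:
- clear plate in the rack (460,406)
- amber plate (465,373)
- pink plates (416,327) and (490,485)
- yellow plate (550,443)

By the description I choose (460,406). I'll check it in a close crop.

```bash
python3 - <<'E'
from h import *
s=load('scene');t=load('top')
a=cv2.resize(s['pixels'][235:295,275:340],(520,480),interpolation=cv2.INTER_CUBIC)
b=cv2.resize(t['pixels'][182:242,168:230],None,fx=4.5,fy=4.5,interpolation=cv2.INTER_CUBIC)
b=cv2.copyMakeBorder(b,0,480-b.shape[0],0,0,cv2.BORDER_CONSTANT)
cv2.imwrite('pics/c1.png',np.hstack([a,b]))
C=cloud(t)
# rack: points with z 20..35 in region
reg=np.zeros(C.shape[:2],bool);reg[180:245,165:232]=1
m=reg&(C[...,2]>20)&(C[...,2]<32)
P=C[m][:,:2].astype(np.float32); print(m.sum(), cv2.minAreaRect(P), np.nanmedian(C[m][:,2]))
m=reg&(C[...,2]>40); P=C[m].astype(np.float32); print(m.sum(),P[:,2].max() if len(P) else 0)
Cs=cloud(s)
reg=np.zeros(Cs.shape[:2],bool);reg[240:290,280:332]=1
m=reg&(Cs[...,2]>20)&(Cs[...,2]<32);P=Cs[m][:,:2].astype(np.float32); print(m.sum(), cv2.minAreaRect(P))
m=reg&(Cs[...,2]>35);P=Cs[m];print(m.sum(),np.round(P[::12]).tolist())
E
python3 -m jog --help 2>&1 | head -30
```

```text
379 ((481.7489318847656, 214.31167602539062), (87.55119323730469, 91.14088439941406), 41.99203109741211) 26.762182908630734
157 64.02181
448 ((483.25897216796875, 211.7937469482422), (91.29606628417969, 94.75125122070312), 42.456199645996094)
423 [[485.0, 163.0, 62.0], [480.0, 172.0, 62.0], [456.0, 191.0, 61.0], [469.0, 183.0, 60.0], [446.0, 203.0, 60.0], [474.0, 177.0, 53.0], [455.0, 200.0, 61.0], [485.0, 167.0, 48.0], [466.0, 191.0, 56.0], [443.0, 211.0, 58.0], [475.0, 176.0, 43.0], [456.0, 199.0, 52.0], [486.0, 163.0, 35.0], [466.0, 186.0, 42.0], [447.0, 209.0, 50.0], [463.0, 190.0, 39.0], [441.0, 212.0, 43.0], [444.0, 208.0, 37.0], [532.0, 205.0, 58.0], [512.0, 225.0, 62.0], [515.0, 225.0, 60.0], [531.0, 208.0, 51.0], [513.0, 231.0, 60.0], [491.0, 250.0, 60.0], [520.0, 224.0, 55.0], [500.0, 245.0, 59.0], [524.0, 219.0, 48.0], [505.0, 240.0, 54.0], [532.0, 210.0, 41.0], [512.0, 231.0, 46.0], [490.0, 251.0, 48.0], [514.0, 231.0, 43.0], [492.0, 250.0, 44.0], [504.0, 239.0, 37.0], [485.0, 260.0, 43.0], [491.0, 257.0, 37.0]]
invalid input: not JSON, or not a number
```

View pics/c1.png

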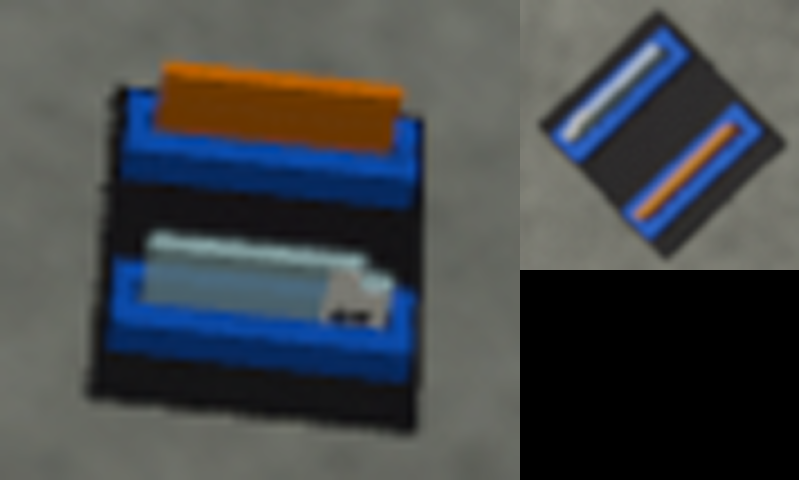

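Crop: the clear plate has its notch at the upper right (375,262) and the label with its dark code at (350,310). So the label faces the scene camera, and the frosted end lies toward world (−x, +y).

The jog axes have no tilt, so I need to know how an out-of-reach pose is approached. I'll test that straight up, in free air.

```bash
python3 -m jog '[{"hand":-1,"dy":-0.5},{"hand":-1,"dy":-0.5},{"hand":-1,"dy":-0.5},{"hand":-1,"dy":-0.5},{"hand":-1,"dy":-0.5},{"hand":-1,"dy":-0.5},{"hand":-1,"dy":-0.5},{"hand":-1,"dy":-0.5},{"hand":-1,"dy":-0.5},{"hand":-1,"dy":-0.5}]'
python3 - <<'E'
from h import *
s=arm.read_state();print(s['time'],np.round(s['qpos'],3),np.round(s['ee_rot'],3).tolist())
E
```

```text
0.1 [-1.311  0.576  0.025  1.438 -0.015  1.129 -0.056] [[0.942, -0.0, 0.337], [-0.337, -0.001, 0.942], [0.0, -1.0, -0.001]]schema error: expected keys hand, dx, dy, dz, turn
```

Run:
```python
from h import *
s=load('scene');t=load('top')
# reader: head & base clouds
for n,im,(r0,r1,c0,c1) in(('top',t,(45,130,285,355)),('scene',s,(145,275,105,180))):
    C=cloud(im);reg=np.zeros(C.shape[:2],bool);reg[r0:r1,c0:c1]=1
    b=reg&(C[...,2]>9)&(C[...,2]<19)&(C[...,0]<840); h=reg&(C[...,2]>215)
    print(n,b.sum(),cv2.minAreaRect(C[b][:,:2].astype(np.float32)) if b.any() else 0)
    print('head',h.sum(),np.nanmin(C[h],0),np.nanmax(C[h],0),np.nanmedian(C[h],0),cv2.minAreaRect(C[h][:,:2].astype(np.float32)))
    # planes of head
    P=C[h]; 
    N=np.cross(np.roll(C,-2,1)-np.roll(C,2,1),np.roll(C,-2,0)-np.roll(C,2,0));N/=np.linalg.norm(N,axis=2,keepdims=True)+1e-9
    Nn=N[h]; Nn=Nn[~np.isnan(Nn[:,0])]
    print(np.round(Nn[::max(1,len(Nn)//15)],2).tolist())
a=cv2.resize(s['pixels'][140:280,100:200],(500,700))[:600]
b=cv2.resize(t['pixels'][40:140,275:360],None,fx=3.5,fy=3.5);b=cv2.copyMakeBorder(b,0,600-b.shape[0],0,0,cv2.BORDER_CONSTANT)
cv2.imwrite('pics/r1.png',np.hstack([a,b])[:, :800])
```

```text
top 1237 ((764.8994750976562, -103.84977722167969), (100.59779357910156, 120.46637725830078), 3.263958692550659)
head 1532 [ 696.6742223  -139.37213301  269.80779529] [796.25075588 -71.00283734 343.17032055] [ 734.3198567  -102.10776316  318.70497263] ((746.493896484375, -104.2481460571289), (98.877197265625, 65.67899322509766), 5.645558834075928)
[[-0.84, 0.23, -0.49], [-0.72, -0.17, -0.67], [-0.65, 0.06, -0.76], [0.31, 0.13, -0.94], [0.75, 0.16, -0.64], [0.23, -0.14, -0.96], [0.72, 0.09, -0.68], [0.73, -0.23, -0.65], [-0.04, -0.99, 0.1], [0.59, -0.18, -0.78], [0.78, 0.2, -0.59], [0.58, 0.05, -0.81], [0.78, 0.05, -0.62], [0.71, -0.3, -0.63], [0.95, -0.01, 0.31], [0.95, -0.05, 0.3]]
scene 1249 ((678.44482421875, -238.74557495117188), (465.5845642089844, 197.3231201171875), 66.6132583618164)
head 1489 [ 701.6429106  -138.8639041   215.61127285] [798.02105407 -71.48052263 345.22855625] [760.81058083 -94.29320618 313.75705454] ((750.8023071289062, -105.367919921875), (94.5085220336914, 66.92049407958984), 4.704375743865967)
[[0.45, 0.52, -0.73], [0.04, -0.04, -1.0], [0.25, 0.15, -0.96], [-0.81, 0.08, -0.58], [0.69, -0.06, -0.72], [0.77, -0.3, -0.56], [0.92, -0.0, -0.39], [-0.53, -0.0, -0.85], [-0.72, -0.15, -0.67], [0.28, -0.95, -0.14], [-0.66, -0.03, -0.75], [-0.04, -0.99, 0.11], [-0.48, -0.59, 0.65], [-0.86, 0.46, -0.22], [-0.87, 0.45, -0.21], [-0.53, -0.83, 0.14]]
```

View pics/r1.png

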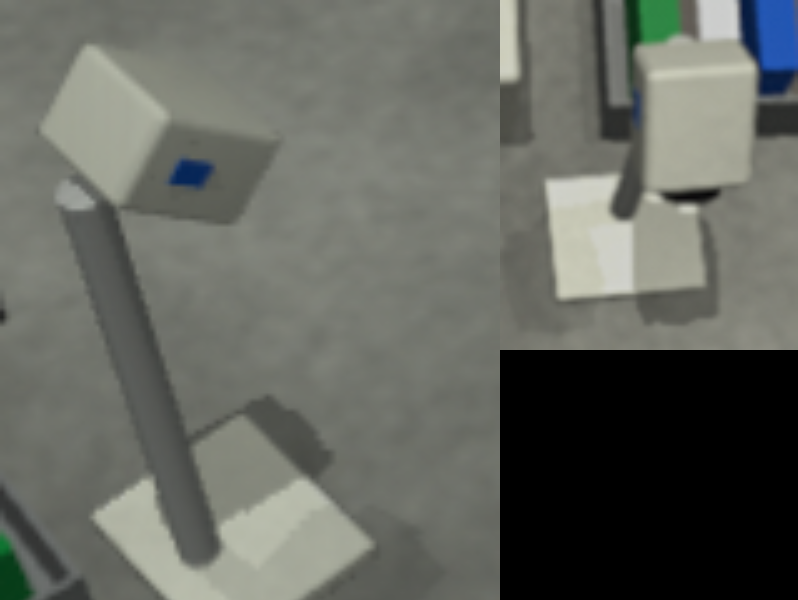

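The reader base centre is about (765,−104), its yaw about 3–5°, and its lens side points to −x. That puts the focus at about (625,−114,180). Jog rows need all five keys, so I'll retry the test.

```bash
python3 -m jog '[{"hand":-1,"dx":0,"dy":-0.5,"dz":0,"turn":0},{"hand":-1,"dx":0,"dy":-0.5,"dz":0,"turn":0},{"hand":-1,"dx":0,"dy":-0.5,"dz":0,"turn":0},{"hand":-1,"dx":0,"dy":-0.5,"dz":0,"turn":0},{"hand":-1,"dx":0,"dy":-0.5,"dz":0,"turn":0},{"hand":-1,"dx":0,"dy":-0.5,"dz":0,"turn":0},{"hand":-1,"dx":0,"dy":-0.5,"dz":0,"turn":0},{"hand":-1,"dx":0,"dy":-0.5,"dz":0,"turn":0},{"hand":-1,"dx":0,"dy":-0.5,"dz":0,"turn":0},{"hand":-1,"dx":0,"dy":-0.5,"dz":0,"turn":0}]'
python3 - <<'E'
from h import *
s=arm.read_state();print(s['time'],np.round(s['qpos'],3),np.round(s['ee_rot'],3).tolist())
E
```

```text
time: 1.1
tcp_pos: [203.8, 603.0, 664.8]
ee_rot: [[0.939, 0.044, 0.341], [-0.343, 0.156, 0.926], [-0.012, -0.987, 0.162]]
force: [-0.1, 1.1, -0.6]
opening: 0.998
1.1 [-1.542  0.48   0.669  0.577 -0.378  1.987  0.079] [[0.939, 0.044, 0.341], [-0.343, 0.156, 0.926], [-0.012, -0.987, 0.162]]
```

Tilt does appear at the reach limit: 9° outward, which is the direction I need. Next I'll see whether it persists as the commanded pose.

```bash
python3 -m jog '[{"hand":-1,"dx":0,"dy":0.1,"dz":0,"turn":0},{"hand":-1,"dx":0,"dy":0.1,"dz":0,"turn":0},{"hand":-1,"dx":0,"dy":0.1,"dz":0,"turn":0}]'
python3 - <<'E'
from h import *
s=arm.read_state();print(s['time'],np.round(s['qpos'],3))
E
```

```text
time: 1.4
tcp_pos: [206.6, 615.4, 558.7]
ee_rot: [[0.938, 0.039, 0.343], [-0.345, 0.143, 0.928], [-0.013, -0.989, 0.147]]
force: [-1.5, 0.8, -1.2]
opening: 1.003
1.4 [-1.662  0.428  0.682  0.974 -0.305  1.673  0.118]
```

The tilt persists, so it can be steered at the reach limits. I'll undo it before the grasp by pushing inward at low height, which should tilt it the other way.

```bash
python3 -m jog '[{"hand":-1,"dx":0,"dy":0.25,"dz":-0.35,"turn":0},{"hand":-1,"dx":0,"dy":0.25,"dz":-0.35,"turn":0},{"hand":-1,"dx":0,"dy":0.25,"dz":-0.35,"turn":0},{"hand":-1,"dx":0,"dy":0.25,"dz":-0.35,"turn":0},{"hand":-1,"dx":0,"dy":0.25,"dz":-0.35,"turn":0},{"hand":-1,"dx":0,"dy":0.25,"dz":-0.35,"turn":0},{"hand":-1,"dx":0,"dy":0.25,"dz":-0.35,"turn":0},{"hand":-1,"dx":0,"dy":0.25,"dz":-0.35,"turn":0}]'
python3 - <<'E'
from h import *
s=arm.read_state();print(s['time'],np.round(s['qpos'],3))
E
```

```text
time: 2.2
tcp_pos: [109.5, 357.6, 288.7]
ee_rot: [[0.938, 0.047, 0.342], [-0.345, 0.167, 0.924], [-0.013, -0.985, 0.173]]
force: [-0.3, 0.6, -0.5]
opening: 1.001
2.2 [-2.079 -0.052  0.632  2.206  0.079  0.807 -0.277]
```

```bash
python3 -m jog '[{"hand":-1,"dx":0,"dy":0.05,"dz":-0.15,"turn":0},{"hand":-1,"dx":0,"dy":0.05,"dz":-0.15,"turn":0},{"hand":-1,"dx":0,"dy":0.05,"dz":-0.15,"turn":0},{"hand":-1,"dx":0,"dy":0.05,"dz":-0.15,"turn":0}]'
python3 - <<'E'
from h import *
s=arm.read_state();print(s['time'],np.round(s['qpos'],3))
E
```

```text
time: 2.6
tcp_pos: [78.1, 263.6, 249.5]
ee_rot: [[0.94, 0.034, 0.339], [-0.34, 0.182, 0.923], [-0.031, -0.983, 0.182]]
force: [0.7, 1.1, -0.0]
opening: 1.004
2.6 [-1.79  -0.183  0.249  2.439  0.114  0.699 -0.4  ]
```

```bash
python3 -m jog '[{"hand":-1,"dx":0,"dy":0,"dz":-0.08,"turn":0},{"hand":-1,"dx":0,"dy":0,"dz":-0.08,"turn":0},{"hand":-1,"dx":0,"dy":0,"dz":-0.08,"turn":0},{"hand":-1,"dx":0,"dy":0,"dz":-0.08,"turn":0}]'
python3 - <<'E'
from h import *
s=arm.read_state();print(s['time'],np.round(s['qpos'],3))
E
```

```text
time: 3.0
tcp_pos: [78.5, 230.0, 264.5]
ee_rot: [[0.938, 0.02, 0.347], [-0.344, 0.198, 0.918], [-0.05, -0.98, 0.193]]
force: [-0.3, 0.1, -0.4]
opening: 1.0
3.0 [-1.162 -0.246 -0.178  2.442 -0.102  0.745 -0.057]
```

Pushing inward doesn't remove the tilt. I'll fit a kinematic model from the recorded poses so I can predict the behaviour at the limits.

```bash
cat > kin.py <<'E'
import numpy as np, itertools
from scipy.optimize import least_squares
from scipy.spatial.transform import Rotation as Ro
D=[([-1.311,.576,.025,1.438,-.015,1.129,-.056],[227.4,635.1,241.6],[[.942,0,.337],[-.337,-.001,.942],[0,-1,-.001]]),
([-1.542,.48,.669,.577,-.378,1.987,.079],[203.8,603,664.8],[[0.939,0.044,0.341],[-0.343,0.156,0.926],[-0.012,-0.987,0.162]]),
([-1.662,.428,.682,.974,-.305,1.673,.118],[206.6,615.4,558.7],[[0.938,0.039,0.343],[-0.345,0.143,0.928],[-0.013,-0.989,0.147]]),
([-2.079,-.052,.632,2.206,.079,.807,-.277],[109.5,357.6,288.7],[[0.938,0.047,0.342],[-0.345,0.167,0.924],[-0.013,-0.985,0.173]]),
([-1.79,-.183,.249,2.439,.114,.699,-.4],[78.1,263.6,249.5],[[0.94,0.034,0.339],[-0.34,0.182,0.923],[-0.031,-0.983,0.182]]),
([-1.162,-.246,-.178,2.442,-.102,.745,-.057],[78.5,230,264.5],[[0.938,0.02,0.347],[-0.344,0.198,0.918],[-0.05,-0.98,0.193]])]
Q=np.array([d[0] for d in D]);T=np.array([d[1] for d in D]);R=np.array([d[2] for d in D])
def fk(q,p,s):
    # alternating z / y axes, offset angle per joint, links along local z with small x offsets
    M=np.eye(3);t=np.zeros(3);ax='zyzyzyz'
    for i in range(7):
        M=M@Ro.from_euler(ax[i],s[i]*q[i]+p[i]).as_matrix()
        t=t+M@np.array([p[7+i],0,p[14+i]])*1000
    return t,M@np.array([[0,1,0],[0,0,1],[1,0,0]]).T.T@np.eye(3)
def res(p,s):
    r=[]
    for q,t,m in zip(Q,T,R):
        a,b=fk(q,p,s); r+=[(a-t)/3,((b-m)*300).ravel()]
    return np.concatenate([x.ravel() for x in r]+[2*p[7:14],[0.05*x for x in p[14:]]])
LO=np.array([-2.76,-.34,-1.52,.19,-1.09,.17,-2.82]);HI=np.array([2.76,2.15,1.57,2.46,4.23,1.99,2.82])
if __name__=='__main__':
    best=[]
    for s in itertools.product([1,-1],repeat=4):
        for o1 in(0,np.pi/2,np.pi,-np.pi/2):
          for o7 in (0,np.pi/2,np.pi,-np.pi/2):
            S=[s[0],1,s[1],1,s[2],1,s[3]]
            p0=np.zeros(21);p0[0]=o1;p0[6]=o7;p0[14:]=[.36,0,.4,0,.4,0,.2]
            o=least_squares(res,p0,args=(S,),max_nfev=25);best.append((o.cost,S,o.x))
    best.sort(key=lambda b:b[0])
    for b in best[:4]: print(b[0],b[1],np.round(b[2],3).tolist())
    np.save('kin.npy',np.r_[best[0][1],best[0][2]])
E
time python3 kin.py
```

```text
7320.971052329794 [-1, 1, 1, 1, 1, 1, -1] [1.757, 3.019, -0.072, -2.721, 0.53, 1.33, -2.866, 1.804, 1.776, -2.474, 2.724, -2.729, 0.445, 0.061, 0.605, 0.075, 0.097, 0.187, 0.235, 1.419, 1.382]
7320.971057692831 [-1, 1, 1, 1, 1, 1, -1] [1.757, 3.019, -0.072, -2.721, 0.53, 1.33, -2.866, 1.804, 1.776, -2.474, 2.725, -2.729, 0.445, 0.061, 0.605, 0.134, 0.038, 0.243, 0.179, 1.389, 1.412]
7320.971058047712 [-1, 1, -1, 1, 1, 1, -1] [1.757, -0.123, 0.072, 0.42, 0.53, 1.33, 3.417, 1.804, -1.776, 2.474, 2.725, -2.729, 0.445, 0.061, 0.605, -0.066, -0.106, 0.192, 0.23, 1.414, 1.387]
7320.971064436226 [-1, 1, -1, 1, 1, 1, -1] [1.757, -0.123, 0.072, 0.42, 0.53, 1.33, -2.866, 1.804, -1.776, 2.474, 2.725, -2.729, 0.445, 0.061, 0.605, -0.086, -0.086, 0.165, 0.257, 1.412, 1.389]
real	3m32.012s
user	3m31.177s
sys	0m0.095s
```

```bash
python3 - <<'E'
s=open('kin.py').read()
s=s.replace("M@np.array([[0,1,0],[0,0,1],[1,0,0]]).T.T@np.eye(3)","M@np.array([[0,0,1],[1,0,0],[0,1,0]])")
a=s.index("    best=[]")
s=s[:a]+'''    best=[]
    for s in itertools.product([1,-1],repeat=7):
      for e in itertools.product([0,np.pi],repeat=2):
        def rr(x):
            p=np.zeros(21);p[0]=x[0];p[6]=x[1];p[2],p[4]=e
            return np.concatenate([(fk(q,p,s)[1]-m).ravel() for q,m in zip(Q,R)])
        for o1 in (0,2.1,-2.1):
            o=least_squares(rr,[o1,0.1],max_nfev=15); best.append((o.cost,s,e,o.x))
    best.sort(key=lambda b:b[0])
    for b in best[:4]: print(b)
    c,s,e,x=best[0]; p0=np.zeros(21);p0[0]=x[0];p0[6]=x[1];p0[2],p0[4]=e;p0[14:]=[.36,0,.4,0,.4,0,.2]
    o=least_squares(res,p0,args=(s,));print(o.cost,np.round(o.x,3).tolist());np.save('kin.npy',np.r_[s,o.x])
'''
open('kin.py','w').write(s)
E
time timeout 300 python3 kin.py
```

```text
(np.float64(3.5255968211604873e-06), (-1, -1, -1, -1, -1, -1, -1), (0, 0), array([3.14196412e+00, 4.96154081e-04]))
(np.float64(3.525596821160575e-06), (-1, -1, -1, -1, -1, 1, -1), (0, 3.141592653589793), array([-3.14122119, -3.1410965 ]))
(np.float64(3.525596821160657e-06), (-1, -1, -1, -1, -1, 1, -1), (0, 3.141592653589793), array([3.14196412, 3.14208881]))
(np.float64(3.525596821160686e-06), (-1, 1, -1, 1, -1, -1, -1), (0, 3.141592653589793), array([0.00037146, 0.00049615]))
24.802638008650725 [3.095, 0.006, -0.009, -0.019, 0.007, 0.012, -0.06, 0.144, -0.135, 0.187, -0.268, 0.304, -0.034, 0.196, 0.423, 0.32, 0.323, 0.189, 0.191, 0.309, 0.311]
real	1m52.297s
user	1m52.635s
sys	0m0.140s
```

```bash
cat > fk2.py <<'E'
import numpy as np
from scipy.optimize import least_squares
from scipy.spatial.transform import Rotation as Ro
from kin import Q,T,R,LO,HI
P=np.array([[0,0,1],[1,0,0],[0,1,0]])
def Ms(q):
    a=-np.array(q);a=a+np.array([np.pi,0,0,0,0,0,0]);o=[];M=np.eye(3)
    for i in range(7): M=M@Ro.from_euler('zyzyzyz'[i],a[i]).as_matrix();o.append(M)
    return o
A=[];b=[]
for q,t in zip(Q,T):
    M=Ms(q);A.append(np.c_[[0,0,1],M[1][:,2],M[3][:,2],M[5][:,2]]);b.append(t)
A=np.vstack(A);b=np.concatenate(b);L,_,_,_=np.linalg.lstsq(A,b,rcond=None)
def fk(q):
    M=Ms(q);return L[0]*np.array([0,0,1])+L[1]*M[1][:,2]+L[2]*M[3][:,2]+L[3]*M[5][:,2], M[6]@P
def ik(q,t,m,w=500,reg=5.):
    q=np.clip(q,LO+1e-4,HI-1e-4)
    f=lambda x:np.r_[fk(x)[0]-t,w*Ro.from_matrix(fk(x)[1]@m.T).as_rotvec(),reg*(x-q)]
    return least_squares(f,q,bounds=(LO,HI),max_nfev=40).x
def push(q,d,n,turn=0,w=500,step=50):
    """rows of a jog: shift d (mm, tool axes)"""
    t0,m0=fk(q);tg=t0+m0@np.array(d);c=t0.copy()
    for i in range(n):
        t,m=fk(q);dv=tg-t;l=np.linalg.norm(dv);q=ik(q,t+dv*min(1,step/max(l,1e-6)),m0,w)
    return q
def tilt(m): return np.round([m[0,1],m[1,1],np.degrees(np.arccos(-m[2,1]))],3)
if __name__=='__main__':
    print(L,np.abs(A@L-b).max())
    for w in (100,300,1000):
        q=push(Q[0],[0,-500,0],10,w=w);t,m=fk(q);print(w,np.round(q,2),np.round(t),tilt(m))
        q=push(Q[4],[0,0,-80],4,w=w);t,m=fk(q);print('  in',np.round(q,2),np.round(t),tilt(m))
E
python3 fk2.py
```

```text
[250.43600968 557.19433264 406.00165175 299.00106097] 49.44914279983023
100 [-1.3   0.51  0.    0.32 -0.    1.99 -0.07] [181. 640. 728.] [ 0.086  0.305 18.477]
  in [-1.82 -0.21  0.16  2.46  0.09  0.89 -0.5 ] [  1. 201. 240.] [ 3.400e-02 -1.000e-03  1.926e+00]
300 [-1.3   0.48  0.    0.52 -0.    1.99 -0.07] [175. 620. 668.] [0.041 0.145 8.65 ]
  in [-1.8  -0.3   0.12  2.46  0.11  0.86 -0.53] [  1. 211. 259.] [0.034 0.119 7.13 ]
1000 [-1.3   0.47  0.    0.66 -0.    1.99 -0.07] [170. 603. 620.] [0.005 0.017 1.013]
  in [-1.79 -0.34  0.1   2.46  0.12  0.85 -0.54] [  0. 214. 269.] [ 0.034  0.174 10.235]
```

Run:
```python
import numpy as np,itertools
from fk2 import *
cand=[(i,c) for i in range(6) for c in range(3)]
cols={k:np.concatenate([Ms(q)[k[0]][:,k[1]] for q in Q]) for k in cand}
out=[]
for n in (1,2):
  for ks in itertools.combinations(cand,n):
    B=np.c_[A,*[cols[k] for k in ks]]
    x,_,rk,_=np.linalg.lstsq(B,b,rcond=None)
    if rk==B.shape[1]: out.append((np.abs(B@x-b).max(),ks,np.round(x,1)))
out.sort(key=lambda o:o[0])
for o in out[:10]: print(o)
```

```text
(np.float64(0.1629591751483872), ((0, 1), (3, 1)), array([266. , 587.4, 391.3, 349.7,  15. ,  31.9]))
(np.float64(0.1629591751483872), ((1, 1), (3, 1)), array([266. , 587.4, 391.3, 349.7,  15. ,  31.9]))
(np.float64(0.16295917514861458), ((0, 1), (2, 1)), array([266. , 587.4, 391.3, 349.7,  15. ,  31.9]))
(np.float64(0.16295917514861458), ((1, 1), (2, 1)), array([266. , 587.4, 391.3, 349.7,  15. ,  31.9]))
(np.float64(3.7699902264545244), ((0, 1), (4, 1)), array([243. , 579.3, 398.4, 314.1,  11.4,  33.9]))
(np.float64(3.7699902264545244), ((0, 1), (5, 1)), array([243. , 579.3, 398.4, 314.1,  11.4,  33.9]))
(np.float64(3.7699902264545244), ((1, 1), (4, 1)), array([243. , 579.3, 398.4, 314.1,  11.4,  33.9]))
(np.float64(3.7699902264545244), ((1, 1), (5, 1)), array([243. , 579.3, 398.4, 314.1,  11.4,  33.9]))
(np.float64(3.9960302763224718), ((0, 0), (4, 1)), array([264.1, 585.2, 400.3, 340.6,   3.7,  44. ]))
(np.float64(3.9960302763224718), ((0, 0), (5, 1)), array([264.1, 585.2, 400.3, 340.6,   3.7,  44. ]))
```

Exact kinematics found (0.2 mm). Next I'll calibrate how jog trades position against tilt, and simulate both un-tilting and the 45° tilt.

```bash
python3 - <<'E'
s=open('fk2.py').read()
s=s.replace("return L[0]*np.array([0,0,1])+L[1]*M[1][:,2]+L[2]*M[3][:,2]+L[3]*M[5][:,2], M[6]@P","return 266*np.array([0,0,1])+15*M[0][:,1]+587.4*M[1][:,2]+31.9*M[3][:,1]+391.3*M[3][:,2]+349.7*M[5][:,2], M[6]@P")
open('fk2.py','w').write(s)
E
cat > sim.py <<'E'
from fk2 import *
def show(n,q):
    t,m=fk(q);print(n,np.round(q,2),np.round(t),tilt(m))
def ax(yaw,a):  # tool frame: fingers tilted by a (deg) outward along yaw(deg), z = tilt side
    c,s=np.cos(np.radians(yaw)),np.sin(np.radians(yaw));u=np.array([c,s,0]);k=np.array([0,0,1.]);a=np.radians(a)
    y=np.sin(a)*u-np.cos(a)*k;z=np.cos(a)*u+np.sin(a)*k
    return np.c_[np.cross(y,z),y,z]
if __name__=='__main__':
    for w in (150,250,300,400):
        show(w,push(Q[0],[0,-500,0],10,w=w)); show('  in',push(Q[4],[0,0,-80],4,w=w))
    g=ik(Q[0],np.array([510,236,45.]),ax(42,0));show('grasp',g)
    f=ik(g,np.array([615,-154,186.]),ax(4,45));show('final',f)
    q=ik(g,np.array([620,43,350.]),ax(4,0));show('pre',q)
    for d in ([0,-500,0],[0,-300,300],[0,0,500]):
        x=q
        print(d)
        for k in range(4): x=push(x,d,6,w=300);show(k,x)
E
time python3 sim.py
```

```text
150 [-1.39  0.49  0.32  0.39 -0.19  1.99 -0.  ] [224. 627. 708.] [ 0.094  0.265 16.324]
  in [-0.14 -0.34 -0.9   2.46 -0.4   0.86  0.46] [ 53. 195. 244.] [0.006 0.082 4.732]
250 [-1.4   0.48  0.29  0.49 -0.16  1.99 -0.  ] [220. 616. 674.] [ 0.065  0.183 11.191]
  in [-0.28 -0.34 -0.79  2.46 -0.38  0.85  0.41] [ 54. 199. 251.] [0.016 0.119 6.89 ]
300 [-1.4   0.48  0.28  0.53 -0.15  1.99 -0.  ] [219. 611. 660.] [0.053 0.149 9.096]
  in [-0.33 -0.34 -0.75  2.46 -0.37  0.84  0.39] [ 54. 200. 254.] [0.02  0.131 7.628]
400 [-1.4   0.48  0.27  0.58 -0.14  1.99 -0.  ] [216. 604. 640.] [0.035 0.099 6.039]
  in [-0.41 -0.34 -0.7   2.46 -0.36  0.83  0.35] [ 55. 202. 257.] [0.024 0.148 8.624]
grasp [-0.55  0.66  0.05  1.95 -0.06  0.54  0.27] [510. 236.  45.] [-0.    -0.     0.011]
final [ 0.67  0.4  -0.41  2.09 -1.09  0.17  1.47] [ 627. -174.  230.] [ 0.618  0.102 38.78 ]
pre [-0.32  0.44  0.28  1.42 -0.12  1.31  0.04] [620.  43. 350.] [0.    0.    0.008]
[0, -500, 0]
0 [-0.26  0.44  0.27  0.66 -0.13  1.99 -0.  ] [614.  43. 636.] [0.068 0.005 3.909]
1 [-0.35  0.28  0.37  0.62 -0.13  1.99 -0.  ] 
[... 267 characters left out ...]
0.  ] [799.  56. 530.] [0.12  0.009 6.933]
1 [-0.2   0.81  1.15  0.19 -1.03  1.95  0.07] [812.  57. 597.] [ 0.286  0.02  16.64 ]
2 [-0.22  0.73  1.16  0.19 -1.03  1.86  0.07] [807.  56. 680.] [ 0.447  0.031 26.598]
3 [-0.24  0.62  1.17  0.19 -1.02  1.79  0.07] [780.  54. 776.] [ 0.596  0.042 36.665]
[0, 0, 500]
0 [-0.16  1.07  0.54  0.19 -0.5   1.84  0.01] [901.  63. 341.] [0.07  0.005 4.019]
1 [-0.18  1.19  1.13  0.19 -1.09  1.62  0.07] [991.  69. 290.] [ 0.247  0.017 14.338]
2 [-0.17  1.21  1.11  0.19 -1.09  1.41  0.07] [1061.   74.  287.] [ 0.422  0.029 25.003]
3 [-0.17  1.2   1.1   0.19 -1.09  1.23  0.07] [1113.   78.  327.] [ 0.578  0.04  35.429]
real	0m9.349s
user	0m9.813s
sys	0m0.099s
```

```bash
cat > fin.py <<'E'
from sim import *
rng=np.random.default_rng(0)
F=np.diag([-1,1,-1.])
for flip in (0,1):
    m=ax(4,45)
    if flip: m=m@F
    sol=[]
    for i in range(150):
        q0=LO+(HI-LO)*rng.random(7)
        t=np.array([615,-154,186.])
        q=ik(q0,t,m,reg=0.0);a,b=fk(q)
        if np.linalg.norm(a-t)<1 and np.abs(b-m).max()<.005: sol.append(q)
    sol=np.array(sol);print(flip,len(sol))
    if len(sol):
        k=np.argsort(sol[:,4]);print(np.round(sol[k][::max(1,len(k)//14)],2))
E
time python3 fin.py
```

```text
0 99
[[ 1.17  0.83 -1.4   2.28  2.01  0.66 -1.51]
 [ 1.13  0.73 -1.26  2.28  2.12  0.54 -1.65]
 [ 1.11  0.71 -1.23  2.28  2.16  0.51 -1.69]
 [ 1.08  0.68 -1.16  2.28  2.23  0.46 -1.78]
 [ 1.05  0.64 -1.09  2.28  2.32  0.42 -1.87]
 [ 1.02  0.62 -1.04  2.28  2.38  0.4  -1.94]
 [ 0.97  0.59 -0.95  2.28  2.52  0.36 -2.09]
 [ 0.9   0.55 -0.83  2.28  2.73  0.33 -2.32]
 [ 0.81  0.51 -0.69  2.29  2.97  0.31 -2.58]
 [ 0.33  0.45 -0.02  2.3   3.8   0.44  2.81]
 [ 0.09  0.47  0.32  2.31  4.    0.57  2.59]
 [-0.12  0.54  0.64  2.32  4.13  0.73  2.43]
 [-0.23  0.61  0.85  2.32  4.2   0.85  2.34]
 [-0.28  0.66  0.95  2.32  4.23  0.93  2.3 ]
 [-0.28  0.66  0.95  2.32  4.23  0.93  2.3 ]]
1 84
[[ 1.2   0.91 -1.51  2.27  1.95  0.77  1.72]
 [ 1.12  0.72 -1.24  2.28  2.15  0.52  1.47]
 [ 1.07  0.67 -1.14  2.28  2.25  0.45  1.34]
 [ 1.03  0.62 -1.05  2.28  2.38  0.4   1.21]
 [ 0.98  0.59 -0.97  2.28  2.49  0.37  1.08]
 [ 0.94  0.57 -0.9   2.28  2.61  0.34  0.95]
 [ 0.72  0.48 -0.56  2.29  3.2   0.32  0.32]
 [ 0.66  0.47 -0.47  2.29  3.33  0.33  0.18]
 [ 0.42  0.45 -0.14  2.3   3.71  0.4  -0.22]
 [ 0.33  0.45 -0.02  2.3   3.8   0.44 -0.32]
 [ 0.22  0.46  0.14  2.31  3.91  0.5  -0.44]
 [-0.03  0.5   0.5   2.32  4.08  0.65 -0.64]
 [-0.2   0.59  0.78  2.32  4.18  0.81 -0.77]
 [-0.28  0.66  0.94  2.32  4.23  0.93 -0.84]]
real	0m35.256s
user	0m33.952s
sys	0m0.137s
```

All final solutions have the wrist flipped (j5 of about 2–4.2). So the plate must come in from the side to steer j5 the right way. I'll simulate whole routes.

```bash
cat > route.py <<'E'
from sim import *
def go(q,t,m=None,n=None,w=300,turn=True):
    """straight jog to world pt t keeping/turning to m; 50mm / 8.59deg steps"""
    t=np.array(t,float);t0,m0=fk(q); m=m0 if m is None else m
    k=int(max(np.linalg.norm(t-t0)/50,np.degrees(Ro.from_matrix(m@m0.T).magnitude())/8.59))+2
    rv=Ro.from_matrix(m0.T@m).as_rotvec()
    for i in range(1,k+1):
        f=i/k; q=ik(q,t0+(t-t0)*f,m0@Ro.from_rotvec(rv*f).as_matrix(),w,reg=5)
    return q
if __name__=='__main__':
  g=ik(Q[0],np.array([510,236,45.]),ax(42,0))
  for hx in (620,):
    q=go(g,[510,236,350]);q=go(q,[hx,43,350],ax(4,0))
    for k in range(5):
        q=push(q,[0,-300,100],6,w=300)
    show('tilted',q)
    qt=q
    for ys in (250,150,50,-300,-400):
      for x1 in (550,650):
        q=go(qt,[x1,ys,600]);a=q
        q=go(q,[x1,ys,250],ax(4,45));b=q
        q=go(q,[615,-154,186],ax(4,45))
        print(ys,x1);show(' hi',a);show(' lo',b);show(' end',q)
E
python3 route.py
```

```text
tilted [-0.58  0.14  0.82  0.19 -0.33  1.99 -0.01] [445.  30. 995.] [ 0.751  0.054 48.808]
250 550
 hi [-0.88 -0.04  0.08  1.67  0.68  0.94 -0.99] [550. 250. 600.] [ 0.751  0.054 48.803]
 lo [-0.82  0.3   0.06  2.28  1.74  0.47 -2.31] [550. 250. 250.] [ 0.705  0.049 44.974]
 end [ 0.72  0.49 -0.56  2.29  3.2   0.31 -2.82] [ 615. -154.  186.] [ 0.705  0.049 45.   ]
250 650
 hi [-0.9   0.1   0.29  1.53  0.52  0.82 -0.77] [650. 250. 600.] [ 0.751  0.054 48.804]
 lo [-0.84  0.41  0.3   2.1   1.76  0.26 -2.22] [650. 250. 250.] [ 0.704  0.048 44.915]
 end [ 0.72  0.49 -0.56  2.29  3.2   0.31 -2.82] [ 615. -154.  186.] [ 0.705  0.049 44.999]
150 550
 hi [-0.78 -0.14  0.16  1.75  0.58  0.84 -0.78] [550. 150. 600.] [ 0.751  0.054 48.803]
 lo [-0.51  0.23 -0.05  2.39  2.08  0.4  -2.47] [550. 150. 250.] [ 0.705  0.049 44.967]
 end [ 0.72  0.49 -0.56  2.29  3.2   0.31 -2.82] [ 615. -154.  186.] [ 0.705  0.049 45.   ]
150 650
 hi [-0.81  0.02  0.39  1.61  0.4   0.73 -0.55] [650. 150. 600.] [ 0.751  0.054 48.805]
 lo [-0.36  0.35 -0.09  2.19  2.02  0.32 -2.3 ] [650. 150. 250.] [ 0.705  0.049 44.95
[... 1103 characters left out ...]
47.] [ 0.701 -0.123 45.376]
 end [-1.65 -0.34  1.57  2.38  1.67  0.35 -1.45] [ 533. -124.  287.] [ 0.681 -0.045 43.029]
-400 550
 hi [-1.14 -0.34  1.57  1.52 -0.11  0.85  0.65] [ 539. -384.  603.] [ 7.6500e-01 -8.0000e-03  4.9937e+01]
 lo [-1.17 -0.34  1.57  2.2   0.67  0.22 -0.08] [ 480. -324.  338.] [ 0.672 -0.166 43.787]
 end [-1.65 -0.34  1.57  2.38  1.67  0.35 -1.45] [ 533. -124.  287.] [ 0.681 -0.045 43.029]
-400 650
 hi [-1.3  -0.34  1.57  1.54  0.14  0.69  0.37] [ 609. -359.  609.] [ 0.793 -0.09  52.921]
 lo [-1.31 -0.34  1.57  2.15  0.98  0.29 -0.48] [ 534. -305.  366.] [ 0.694 -0.19  46.013]
 end [-1.65 -0.34  1.57  2.38  1.67  0.35 -1.45] [ 533. -124.  287.] [ 0.681 -0.045 43.028]
```

Approaching from the +y side reaches the final pose. Next I'll look for a good way to un-tilt before the grasp.

```bash
cat > un.py <<'E'
from route import *
q0=Q[5]
n=np.array([.743,.67])
for px,py in ((300,-500),(100,-550),(-50,-550)):
    q=go(q0,[450,100,450]);q=go(q,[px,py,550]);show('at',q)
    for k in range(3):
        q=push(q,[0,-200,0],4);show(' up%d'%k,q)
# low inside pushes at current azimuth, and outward-low
for d in ([0,100,-200],[0,200,-100],[0,200,0]):
    q=q0
    for k in range(3): q=push(q,d,4);show('in%s%d'%(d,k),q)
E
python3 un.py
```

```text
at [ 0.84  0.47  0.39  0.87 -0.29  1.99  2.33] [ 300. -500.  549.] [ 0.023  0.194 11.274]
 up0 [ 1.08  0.39 -0.08  0.84 -0.11  1.99  2.17] [ 284. -487.  595.] [0.067 0.132 8.508]
 up1 [ 1.11  0.32 -0.1   0.83 -0.11  1.99  2.17] [ 265. -470.  636.] [0.111 0.069 7.5  ]
 up2 [ 1.16  0.25 -0.14  0.83 -0.11  1.99  2.17] [ 245. -450.  676.] [1.540e-01 5.000e-03 8.886e+00]
at [-0.72 -0.34  1.57  1.33  0.33  1.72  2.13] [  90. -485.  548.] [ 0.059 -0.054  4.576]
 up0 [-0.73 -0.27  1.57  0.99  0.3   1.99  2.21] [  77. -455.  687.] [ 0.086 -0.113  8.186]
 up1 [-0.35 -0.07  1.57  0.94  0.04  1.99  2.45] [  64. -407.  739.] [ 0.106 -0.186 12.38 ]
 up2 [ 1.41 -0.02 -0.04  0.89 -0.08  1.99  2.53] [  55. -381.  771.] [ 0.124 -0.258 16.638]
at [-0.48 -0.34  1.57  1.33  0.37  1.76  2.39] [ -44. -486.  548.] [-2.000e-03 -4.800e-02  2.782e+00]
 up0 [-0.47 -0.25  1.57  1.02  0.32  1.99  2.48] [ -42. -455.  678.] [ 0.008 -0.116  6.656]
 up1 [ 0.87  0.05  0.77  0.93 -0.05  1.99  2.82] [ -39. -415.  733.] [ 4.0000e-03 -1.8600e-01  1.0728e+01]
 up2 [ 1.69 -0.01 -0.14  0.9  -0.    1.99  2.76] [ -39. -389.  7
[... 293 characters left out ...]
 2.46 -0.24  1.03  0.71] [ 94.  99. 267.] [-0.069  0.072  5.747]
in[0, 200, -100]0 [ 0.4  -0.26 -1.42  2.46 -0.56  0.66  0.62] [ 85. 261. 212.] [4.000e-03 1.520e-01 8.759e+00]
in[0, 200, -100]1 [ 0.57 -0.34 -1.52  2.46 -0.66  0.71  0.77] [ 79. 264. 201.] [-4.000e-03  1.230e-01  7.047e+00]
in[0, 200, -100]2 [ 0.53 -0.34 -1.52  2.46 -0.63  0.72  0.7 ] [ 68. 258. 200.] [-0.009  0.096  5.552]
in[0, 200, 0]0 [-0.23  0.42 -1.52  2.46  0.79  0.65 -1.14] [102. 313. 161.] [5.000e-03 1.540e-01 8.882e+00]
in[0, 200, 0]1 [-0.54  1.14 -1.52  2.46  1.45  1.18 -1.77] [117. 380.  -2.] [-0.008  0.118  6.802]
in[0, 200, 0]2 [-0.6   1.58 -1.25  2.38  1.94  1.33 -1.82] [ 115.  403. -201.] [-0.008  0.118  6.801]
```

```bash
cat > c.py <<'E'
# c.py X Y Z [YAW_OF_TOOL_X] : shift & turn in the current tool axes
import sys,numpy as np
from h import arm
s=arm.read_state();R=np.array(s['ee_rot']);p=np.array(s['tcp_pos']);y=R[:,1]
print('t',round(s['time'],1),'tcp',p.round(1),'tilt',R[:2,1].round(3),round(np.degrees(np.arccos(-y[2])),1),'yawx',round(np.degrees(np.arctan2(R[1,0],R[0,0])),1),'q',np.round(s['qpos'],2),'open',round(s['opening'],3),'F',np.round(s['force'],1))
a=[float(v) for v in sys.argv[1:]]
if len(a)>=3:
    d=R.T@(np.array(a[:3])-p); print('dxyz mm',d.round(1),'rows',np.linalg.norm(d)/50)
if len(a)>=4:
    w=np.array([np.cos(np.radians(a[3])),np.sin(np.radians(a[3])),0]); w-=y*(w@y)
    print('turn',round(np.degrees(np.arctan2(np.cross(R[:,0],w)@y,R[:,0]@w)),1))
E
python3 c.py 400 50 450 -48; python3 -c "
from h import *
from fk2 import *
s=arm.read_state();t,m=fk(s['qpos']);print(t-s['tcp_pos'],np.abs(m-s['ee_rot']).max())"
```

```text
t 3.0 tcp [ 78.5 230.  264.5] tilt [0.02  0.198] 11.5 yawx -20.1 q [-1.16 -0.25 -0.18  2.44 -0.1   0.75 -0.06] open 1.0 F [-0.3  0.1 -0.4]
dxyz mm [ 354.1 -210.9  -18. ] rows 8.25111289707683
turn 27.0
[ 0.04398887 -0.07778707 -0.13196397] 3.885780586188048e-16
```

```bash
python3 -m jog '[{"hand":-1,"dx":0.354,"dy":-0.211,"dz":-0.018,"turn":70},{"hand":-1,"dx":0.354,"dy":-0.211,"dz":-0.018,"turn":70},{"hand":-1,"dx":0.354,"dy":-0.211,"dz":-0.018,"turn":70},{"hand":-1,"dx":0.354,"dy":-0.211,"dz":-0.018,"turn":70},{"hand":-1,"dx":0.354,"dy":-0.211,"dz":-0.018,"turn":70},{"hand":-1,"dx":0.354,"dy":-0.211,"dz":-0.018,"turn":70},{"hand":-1,"dx":0.354,"dy":-0.211,"dz":-0.018,"turn":70},{"hand":-1,"dx":0.354,"dy":-0.211,"dz":-0.018,"turn":70},{"hand":-1,"dx":0.354,"dy":-0.211,"dz":-0.018,"turn":70},{"hand":-1,"dx":0.354,"dy":-0.211,"dz":-0.018,"turn":70}]' >/dev/null; python3 c.py 100 -500 600
```

```text
t 4.0 tcp [402.8  47.2 450.4] tilt [0.024 0.192] 11.2 yawx -90.3 q [-0.69 -0.01  0.62  1.73 -0.19  1.38 -0.04] open 1.003 F [1.  0.  0.1]
dxyz mm [ 509.9 -259.4 -293.7] rows 12.8609924278508
```

```bash
python3 -m jog '[{"hand":-1,"dx":0.51,"dy":-0.26,"dz":-0.294,"turn":60},{"hand":-1,"dx":0.51,"dy":-0.26,"dz":-0.294,"turn":60},{"hand":-1,"dx":0.51,"dy":-0.26,"dz":-0.294,"turn":60},{"hand":-1,"dx":0.51,"dy":-0.26,"dz":-0.294,"turn":60},{"hand":-1,"dx":0.51,"dy":-0.26,"dz":-0.294,"turn":60},{"hand":-1,"dx":0.51,"dy":-0.26,"dz":-0.294,"turn":60},{"hand":-1,"dx":0.51,"dy":-0.26,"dz":-0.294,"turn":60},{"hand":-1,"dx":0.51,"dy":-0.26,"dz":-0.294,"turn":60},{"hand":-1,"dx":0.51,"dy":-0.26,"dz":-0.294,"turn":60},{"hand":-1,"dx":0.51,"dy":-0.26,"dz":-0.294,"turn":60}]' >/dev/null; python3 c.py 80 -500 620
```

```text
t 5.0 tcp [ 191.  -336.   555.1] tilt [0.02  0.192] 11.1 yawx -150.7 q [ 0.05  0.2   1.29  1.38 -0.26  1.88  0.25] open 1.0 F [-0.   0.   0.6]
dxyz mm [168.7 -97.3  74.2] rows 4.169402143521082
```

```bash
python3 -m jog '[{"hand":-1,"dx":0.2,"dy":-0.15,"dz":0.05,"turn":0},{"hand":-1,"dx":0.2,"dy":-0.15,"dz":0.05,"turn":0},{"hand":-1,"dx":0.2,"dy":-0.15,"dz":0.05,"turn":0},{"hand":-1,"dx":0.2,"dy":-0.15,"dz":0.05,"turn":0},{"hand":-1,"dx":0.2,"dy":-0.15,"dz":0.05,"turn":0}]' >/dev/null; python3 c.py 30 -500 700
```

```text
t 5.5 tcp [ 139.1 -403.   582.7] tilt [0.008 0.207] 11.9 yawx -150.7 q [ 0.83  0.2   0.51  1.18 -0.17  1.98  0.24] open 0.996 F [-0.4 -1.1  0.1]
dxyz mm [ 128.8 -135.7    7.3] rows 3.7442767070792327
```

```bash
python3 -m jog '[{"hand":-1,"dx":0.13,"dy":-0.18,"dz":0.01,"turn":0},{"hand":-1,"dx":0.13,"dy":-0.18,"dz":0.01,"turn":0},{"hand":-1,"dx":0.13,"dy":-0.18,"dz":0.01,"turn":0},{"hand":-1,"dx":0.13,"dy":-0.18,"dz":0.01,"turn":0},{"hand":-1,"dx":0.13,"dy":-0.18,"dz":0.01,"turn":0},{"hand":-1,"dx":0.13,"dy":-0.18,"dz":0.01,"turn":0}]' >/dev/null; python3 c.py 30 -500 700
```

```text
t 6.1 tcp [  51.4 -463.4  594.1] tilt [0.015 0.157] 9.1 yawx -150.6 q [ 1.26  0.24  0.2   1.07 -0.09  1.99  0.38] open 0.998 F [ 0.2 -1.2  0.9]
dxyz mm [  26.8 -110.6    7.2] rows 2.2807302519292687
```

```bash
python3 -m jog '[{"hand":-1,"dx":0,"dy":-0.3,"dz":0,"turn":0},{"hand":-1,"dx":0,"dy":-0.3,"dz":0,"turn":0},{"hand":-1,"dx":0,"dy":-0.3,"dz":0,"turn":0},{"hand":-1,"dx":0,"dy":-0.3,"dz":0,"turn":0},{"hand":-1,"dx":0,"dy":-0.3,"dz":0,"turn":0},{"hand":-1,"dx":0,"dy":-0.3,"dz":0,"turn":0}]' >/dev/null; python3 c.py 30 -500 700
```

```text
t 6.7 tcp [  50.6 -457.1  614.4] tilt [0.022 0.108] 6.4 yawx -150.5 q [ 1.24  0.21  0.22  1.05 -0.09  1.99  0.37] open 0.999 F [-0.4  0.3  0.3]
dxyz mm [ 32.7 -90.2  19.8] rows 1.9593111229623383
```

```bash
for i in 1 2; do python3 -m jog '[{"hand":-1,"dx":0,"dy":-0.3,"dz":0,"turn":0},{"hand":-1,"dx":0,"dy":-0.3,"dz":0,"turn":0},{"hand":-1,"dx":0,"dy":-0.3,"dz":0,"turn":0}]' >/dev/null; python3 c.py 500 100 500 -48; done
```

```text
t 7.0 tcp [  48.3 -451.   637. ] tilt [0.03  0.054] 3.5 yawx -150.5 q [ 1.21  0.18  0.25  1.03 -0.09  1.99  0.37] open 0.995 F [-0.9  0.3  0.5]
dxyz mm [-656.2  179.9 -251.8] rows 14.509961979263728
turn -102.5
t 7.3 tcp [  46.3 -441.9  658.2] tilt [0.037 0.003] 2.1 yawx -150.5 q [ 1.17  0.15  0.3   1.01 -0.09  1.99  0.37] open 0.999 F [ 0.4 -0.7  0.3]
dxyz mm [-655.9  176.8 -251.2] rows 14.485305350141786
turn -102.5
```

```bash
python3 - <<'E'
from h import *
s=load('scene');t=load('top')
f=lambda u,v:(275+u/8,235+v/8)
g=lambda u,v:(168+(u-520)/4.5,182+v/4.5)
n=np.array([.741,.672]);y=np.array([-.672,.741]);c=np.array([482.5,213])
def o(l,p): print(l,p.round(1),'rack xy',(p[:2]-c)@n,(p[:2]-c)@y)
o('top-left corner z58',atz(s,*f(148,238),58));o('notch step z48 right',atz(s,*f(393,278),48));o('notch left z58',atz(s,*f(365,258),58))
o('amber l',atz(s,*f(163,66),58));o('amber r',atz(s,*f(402,90),58))
o('T clear hi',atz(t,*g(657,48),58));o('T clear lo',atz(t,*g(570,132),53))
o('T amber hi',atz(t,*g(736,126),58));o('T amber lo',atz(t,*g(638,216),58))
for nm,P in(('rk S',[(120,88),(422,118),(415,432),(88,396)]),):
    for p in P: o(nm,atz(s,*f(*p),26 if p[1]<120 else 26))
for p in [(658,12),(785,145),(666,258),(541,124)]: o('rk T',atz(t,*g(*p),26))
E
python3 c.py 500 150 350 -48
```

```text
top-left corner z58 [530.9 205.1  58. ] rack xy 30.535476796866 -38.42374461604915
notch step z48 right [478.4 260.8  48. ] rack xy 29.105191043078136 38.162174181525806
notch left z58 [485.1 253.5  58. ] rack xy 29.20833304878068 28.26910400368791
amber l [483.3 162.3  58. ] rack xy -33.48496955680529 -38.06379306597345
amber r [431.7 218.3  58. ] rack xy -34.08607335782212 38.00602875380376
T clear hi [529.2 205.6  58. ] rack xy 29.632687040542784 -36.91938274266224
T clear lo [481.9 258.9  53. ] rack xy 30.370315219800826 34.41392927135986
T amber hi [482.4 160.2  58. ] rack xy -35.54569433780162 -39.06838634208947
T amber lo [431.9 218.5  58. ] rack xy -33.75954632281635 38.109755749111024
rk S [483.1 145.6  26. ] rack xy -44.85831525902717 -50.330506314239095
rk S [416.  218.1  26. ] rack xy -45.80617422051581 48.450852804894915
rk S [501.  295.8  26. ] rack xy 69.37405671072797 48.89652257734521
rk S [568.7 221.4  26. ] rack xy 69.53372615794143 -51.72609043053879
rk T [553.7 210.2  26. ] rack xy 50.86171079169171 -49.92777759542684
rk T [471.3 135.1  26. ] rack xy -60.66257707963744 -50.182666851004036
rk T [405.8 208.2  26. ] rack xy -60.02931879314013 47.959040664934825
rk T [488.1 282.8  26. ] rack xy 51.05579622639016 47.96356606000603
t 7.3 tcp [  46.3 -441.9  658.2] tilt [0.037 0.003] 2.1 yawx -150.5 q [ 1.17  0.15  0.3   1.01 -0.09  1.99  0.37] open 0.999 F [ 0.4 -0.7  0.3]
dxyz mm [-675.4  326.8 -297.1] rows 16.13961319950982
turn -102.5
```

```bash
for i in 1; do python3 -m jog '[{"hand":-1,"dx":-0.25,"dy":0.05,"dz":-0.2,"turn":-50},{"hand":-1,"dx":-0.25,"dy":0.05,"dz":-0.2,"turn":-50},{"hand":-1,"dx":-0.25,"dy":0.05,"dz":-0.2,"turn":-50},{"hand":-1,"dx":-0.25,"dy":0.05,"dz":-0.2,"turn":-50},{"hand":-1,"dx":-0.25,"dy":0.05,"dz":-0.2,"turn":-50},{"hand":-1,"dx":-0.25,"dy":0.05,"dz":-0.2,"turn":-50},{"hand":-1,"dx":-0.25,"dy":0.05,"dz":-0.2,"turn":-50}]'>/dev/null; done; python3 c.py 500 180 300 -47.8
```

```text
t 8.0 tcp [ 167.9 -141.2  613. ] tilt [0.037 0.005] 2.2 yawx -100.0 q [ 0.82 -0.27 -0.16  1.5  -0.07  1.88  0.47] open 1.001 F [ 0.  -1.   0.6]
dxyz mm [-370.3  326.8  259.8] rows 11.160223208047295
turn -52.2
```

```bash
python3 -m jog '[{"hand":0,"dx":-0.37,"dy":0.327,"dz":0.26,"turn":-52.6},{"hand":0,"dx":-0.37,"dy":0.327,"dz":0.26,"turn":-52.6},{"hand":0,"dx":-0.37,"dy":0.327,"dz":0.26,"turn":-52.6},{"hand":0,"dx":-0.37,"dy":0.327,"dz":0.26,"turn":-52.6},{"hand":0,"dx":-0.37,"dy":0.327,"dz":0.26,"turn":-52.6},{"hand":0,"dx":-0.37,"dy":0.327,"dz":0.26,"turn":-52.6},{"hand":0,"dx":-0.37,"dy":0.327,"dz":0.26,"turn":-52.6},{"hand":0,"dx":-0.37,"dy":0.327,"dz":0.26,"turn":-52.6},{"hand":0,"dx":-0.37,"dy":0.327,"dz":0.26,"turn":-52.6},{"hand":0,"dx":-0.37,"dy":0.327,"dz":0.26,"turn":-52.6}]'>/dev/null; python3 c.py 512.7 224.2 110 -47.2
```

```text
t 9.0 tcp [468.5 141.2 331.3] tilt [0.037 0.006] 2.1 yawx -48.0 q [ 0.23  0.27 -0.81  1.77  0.22  1.16  0.09] open 0.5 F [ 0.2 -1.4  0.9]
dxyz mm [-36.5 223.3  81.4] rows 4.808626322150428
turn -0.7
```

```bash
python3 -m jog '[{"hand":0,"dx":-0.0365,"dy":0.2235,"dz":0.0815,"turn":-0.7},{"hand":0,"dx":-0.0365,"dy":0.2235,"dz":0.0815,"turn":-0.7},{"hand":0,"dx":-0.0365,"dy":0.2235,"dz":0.0815,"turn":-0.7},{"hand":0,"dx":-0.0365,"dy":0.2235,"dz":0.0815,"turn":-0.7},{"hand":0,"dx":-0.0365,"dy":0.2235,"dz":0.0815,"turn":-0.7},{"hand":0,"dx":-0.0365,"dy":0.2235,"dz":0.0815,"turn":-0.7},{"hand":0,"dx":-0.0365,"dy":0.2235,"dz":0.0815,"turn":-0.7}]'>/dev/null; python3 c.py 512.7 224.2 43 -47.2
python3 - <<'E'
from h import *
im=grab('scene');a=cv2.resize(im['pixels'][205:305,260:360],(600,600),interpolation=cv2.INTER_CUBIC);cv2.imwrite('pics/g1.png',a)
E
```

```text
t 9.7 tcp [511.2 223.2 111. ] tilt [0.035 0.005] 2.0 yawx -47.2 q [-0.08  0.61 -0.65  1.92  0.55  0.76 -0.29] open 0.501 F [0.4 0.  1.2]
dxyz mm [-1.  68.1 -0.2] rows 1.3612930907583418
turn 0.1
```

View pics/g1.png

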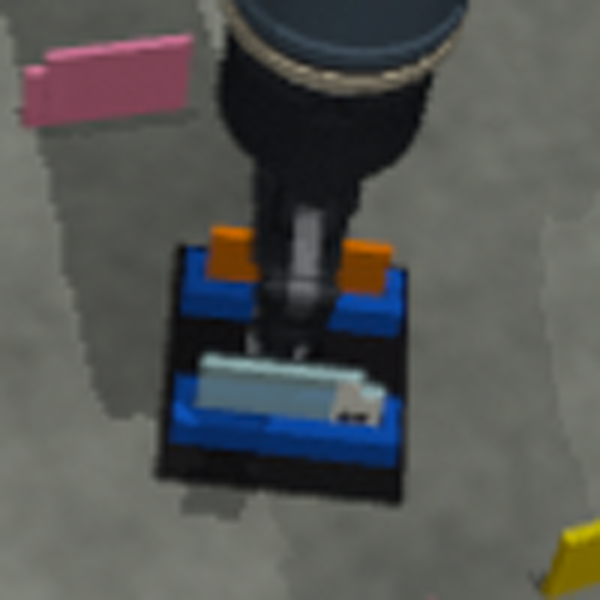

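View 5: the fingers are over the left half of the clear plate (about 290,340), the notch and label are at the right (375,390), and the amber plate is clear. I'll descend and grip.

```bash
python3 -m jog '[{"hand":0,"dx":-0.001,"dy":0.04,"dz":0.0,"turn":0},{"hand":0,"dx":-0.001,"dy":0.068,"dz":0.0,"turn":0},{"hand":0,"dx":-0.001,"dy":0.068,"dz":0.0,"turn":0},{"hand":0,"dx":-0.001,"dy":0.068,"dz":0.0,"turn":0}]' 40 ; python3 -m jog '[{"hand":1,"dx":0,"dy":0,"dz":0,"turn":0},{"hand":1,"dx":0,"dy":0,"dz":0,"turn":0},{"hand":1,"dx":0,"dy":0,"dz":0,"turn":0},{"hand":1,"dx":0,"dy":0,"dz":0,"turn":0},{"hand":1,"dx":0,"dy":0,"dz":0,"turn":0},{"hand":1,"dx":0,"dy":0,"dz":0,"turn":0}]' 40
```

```text
time: 10.15
tcp_pos: [514.4, 224.1, 45.2]
ee_rot: [[0.678, 0.039, 0.734], [-0.734, 0.006, 0.679], [0.021, -0.999, 0.033]]
force: [-0.0, -0.1, 0.5]
opening: 0.502
time: 10.75
tcp_pos: [514.4, 224.5, 44.7]
ee_rot: [[0.679, 0.039, 0.733], [-0.734, 0.007, 0.679], [0.022, -0.999, 0.033]]
force: [0.0, -1.3, 10.5]
opening: 0.045
```

```bash
python3 -m jog '[{"hand":1,"dx":0,"dy":-0.02,"dz":0,"turn":0},{"hand":1,"dx":0,"dy":-0.05,"dz":0,"turn":0},{"hand":1,"dx":0,"dy":-0.1,"dz":0,"turn":0},{"hand":1,"dx":0,"dy":-0.15,"dz":0,"turn":0},{"hand":1,"dx":0,"dy":-0.2,"dz":0,"turn":0},{"hand":1,"dx":0,"dy":-0.2,"dz":0,"turn":0}]'; python3 c.py
cat > r2.py <<'E'
from route import *
from h import arm
q0=arm.read_state()['qpos'];show('now',q0)
M=ax(4,0)
for x1,y1,z1 in ((620,43,300),(550,40,300),(650,45,350)):
    q=go(q0,[x1,y1,z1],M);show('pre',q)
    n=0
    while tilt(fk(q)[1])[2]<45 and n<25: q=push(q,[0,-250,120],3);n+=1
    show('tilted %d'%n,q);qt=q
    for ys,x2 in ((250,550),(150,550),(150,650),(50,650)):
        q=go(qt,[x2,ys,600]);a=q
        q=go(q,[x2,ys,250]);b=q
        q=go(q,[615,-154,190],ax(4,45))
        print(ys,x2);show(' hi',a);show(' lo',b);show(' end',q)
E
python3 r2.py
```

```text
time: 11.35
tcp_pos: [508.1, 225.4, 250.2]
ee_rot: [[0.679, 0.046, 0.733], [-0.734, 0.011, 0.679], [0.024, -0.999, 0.041]]
force: [0.7, 0.1, -1.6]
opening: 0.048
t 11.3 tcp [508.1 225.4 250.2] tilt [0.046 0.011] 2.7 yawx -47.2 q [ 0.01  0.44 -0.77  1.77  0.38  1.03 -0.14] open 0.048 F [ 0.7  0.1 -1.6]
now [ 0.01  0.44 -0.77  1.77  0.38  1.03 -0.14] [508. 225. 250.] [0.046 0.011 2.728]
pre [ 0.2   0.49 -0.57  1.48  0.27  1.24 -0.33] [620.  43. 300.] [0.    0.    0.002]
tilted 13 [-0.94  0.08  1.04  0.29 -0.19  1.99 -0.01] [420.  28. 982.] [ 0.723  0.052 46.479]
250 550
 hi [-1.07 -0.04  0.26  1.64  0.63  0.97 -0.94] [550. 250. 600.] [ 0.723  0.052 46.476]
 lo [-0.93  0.31  0.19  2.31  1.86  0.45 -2.44] [550. 250. 250.] [ 0.723  0.052 46.446]
 end [ 0.73  0.48 -0.57  2.29  3.2   0.3  -2.82] [ 615. -154.  190.] [ 0.705  0.049 45.   ]
150 550
 hi [-0.99 -0.15  0.35  1.72  0.58  0.91 -0.77] [550. 150. 600.] [ 0.723  0.052 46.475]
 lo [-0.61  0.24  0.06  2.42  2.21  0.42 -2.61] [550. 150. 250.] [ 0.723  0.052 46.445]
 end [ 0.73  0.48 -0.57  2.29  3.19  0.3  -2.82] [ 615. -154.  190.] [ 0.
[... 2499 characters left out ...]
. 251.] [ 6.4600e-01 -3.0000e-02  4.0326e+01]
 end [ 0.73  0.48 -0.57  2.29  3.2   0.3  -2.82] [ 615. -154.  190.] [ 0.705  0.049 44.999]
150 650
 hi [-1.72  0.09  1.45  1.61  0.14  0.71 -0.31] [650. 150. 600.] [ 0.738  0.053 47.767]
 lo [-1.06  0.46  0.9   2.08 -1.09  0.17  0.75] [655. 155. 269.] [6.3800e-01 1.1000e-02 3.9618e+01]
 end [ 0.64  0.42 -0.39  2.1  -1.09  0.17  1.47] [ 621. -163.  211.] [ 0.59   0.117 36.988]
50 650
 hi [-1.65  0.05  1.57  1.61 -0.05  0.72 -0.01] [658.  51. 600.] [ 0.724  0.052 46.56 ]
 lo [-0.63  0.34  0.59  2.1  -1.09  0.17  0.97] [656.  51. 270.] [ 0.616  0.042 38.143]
 end [ 0.64  0.42 -0.39  2.1  -1.09  0.17  1.47] [ 621. -163.  211.] [ 0.59   0.117 36.989]
```

Run:
```python
from h import *
im=grab('scene');a=cv2.resize(im['pixels'][165:285,240:360],(600,600),interpolation=cv2.INTER_CUBIC);cv2.imwrite('pics/g2.png',a)
```

```text
(no output)
```

View pics/g2.png

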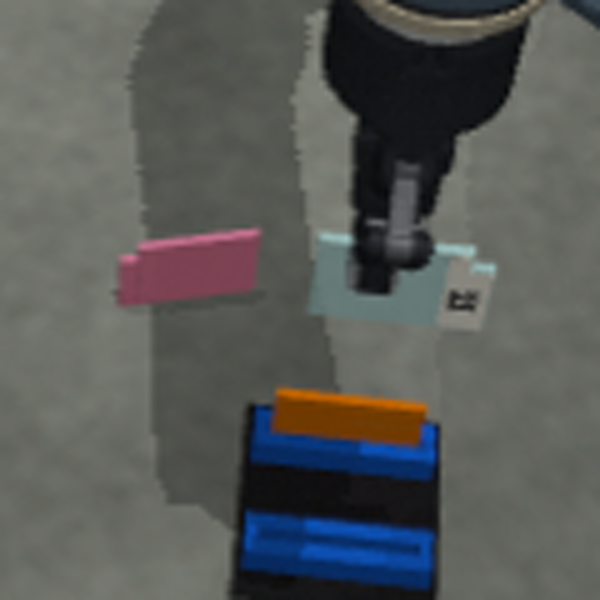

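View 6: the plate hangs level in the fingers, with the frosted end and code at (465,300) well clear of them. The slot is empty and the amber plate is untouched. Next I move to the tilting place in front of the robot.

```bash
python3 c.py 550 40 350 -86
```

```text
t 11.4 tcp [507.4 224.1 247. ] tilt [0.043 0.009] 2.5 yawx -47.3 q [ 0.01  0.45 -0.76  1.77  0.38  1.03 -0.14] open 0.051 F [-0.5 -0.7 -1.2]
dxyz mm [ 166.5 -102.6  -89.9] rows 4.304332725254593
turn 38.8
```

```bash
python3 -m jog '[{"hand":1,"dx":0.1665,"dy":-0.1,"dz":-0.09,"turn":38.8},{"hand":1,"dx":0.1665,"dy":-0.1,"dz":-0.09,"turn":38.8},{"hand":1,"dx":0.1665,"dy":-0.1,"dz":-0.09,"turn":38.8},{"hand":1,"dx":0.1665,"dy":-0.1,"dz":-0.09,"turn":38.8},{"hand":1,"dx":0.1665,"dy":-0.1,"dz":-0.09,"turn":38.8},{"hand":1,"dx":0.1665,"dy":-0.1,"dz":-0.09,"turn":38.8}]' 60 >/dev/null; python3 c.py
python3 -m jog '[{"hand":1,"dx":0,"dy":-0.3,"dz":0.0,"turn":0},{"hand":1,"dx":0,"dy":-0.3,"dz":0.0,"turn":0},{"hand":1,"dx":0,"dy":-0.3,"dz":0.0,"turn":0},{"hand":1,"dx":0,"dy":-0.3,"dz":0.0,"turn":0},{"hand":1,"dx":0,"dy":-0.3,"dz":0.0,"turn":0},{"hand":1,"dx":0,"dy":-0.3,"dz":0.0,"turn":0}]' >/dev/null; python3 c.py
for i in 1 2 3; do python3 -m jog '[{"hand":1,"dx":0,"dy":-0.3,"dz":0.08,"turn":0},{"hand":1,"dx":0,"dy":-0.3,"dz":0.08,"turn":0},{"hand":1,"dx":0,"dy":-0.3,"dz":0.08,"turn":0}]' >/dev/null; python3 c.py; done
```

```text
t 12.0 tcp [550.1  36.2 343.7] tilt [0.037 0.005] 2.1 yawx -86.4 q [ 0.27  0.33 -0.6   1.62  0.2   1.22 -0.3 ] open 0.042 F [-0.4  0.7 -0.7]
t 12.6 tcp [539.   38.5 643.9] tilt [0.037 0.008] 2.2 yawx -85.8 q [ 0.1   0.31 -0.47  0.83  0.16  1.99 -0.21] open 0.041 F [-103.7  -27.6    1.6]
t 12.9 tcp [545.2  38.3 655. ] tilt [0.053 0.009] 3.1 yawx -85.8 q [-0.25  0.31  0.18  0.8  -0.06  1.99 -0.04] open 0.048 F [ 1.5  0.5 -1.4]
t 13.2 tcp [540.8  37.6 680.9] tilt [0.11  0.013] 6.4 yawx -85.9 q [-0.35  0.29  0.36  0.77 -0.12  1.99  0.01] open 0.044 F [ 0.1 -0.3 -1.1]
t 13.5 tcp [532.6  35.1 707.5] tilt [0.167 0.018] 9.6 yawx -86.1 q [-0.35  0.26  0.35  0.74 -0.11  1.99 -0.01] open 0.038 F [-0.3 -0.4 -0.2]
```

There was a short 104 N inertial spike when j6 hit its limit at full speed. I'll keep the steps small and gentle from here.

```bash
for i in 1 2 3 4 5; do python3 -m jog '[{"hand":1,"dx":0,"dy":-0.3,"dz":0.12,"turn":0},{"hand":1,"dx":0,"dy":-0.3,"dz":0.12,"turn":0},{"hand":1,"dx":0,"dy":-0.3,"dz":0.12,"turn":0}]' >/dev/null; python3 c.py; done
```

```text
t 13.8 tcp [534.7  34.9 729. ] tilt [0.218 0.021] 12.7 yawx -86.1 q [-0.35  0.26  0.36  0.69 -0.12  1.99 -0.01] open 0.045 F [ 0.1  0.2 -0.3]
t 14.1 tcp [531.   34.4 752.3] tilt [0.27  0.024] 15.7 yawx -86.1 q [-0.37  0.24  0.38  0.65 -0.12  1.99 -0.01] open 0.049 F [ 0.4  0.1 -0.4]
t 14.4 tcp [522.1  33.5 777.7] tilt [0.324 0.028] 19.0 yawx -86.1 q [-0.4   0.22  0.42  0.62 -0.13  1.99 -0.01] open 0.04 F [ 0.5  1.  -0.7]
t 14.7 tcp [509.2  32.2 802.7] tilt [0.374 0.032] 22.1 yawx -86.1 q [-0.44  0.19  0.46  0.59 -0.13  1.99 -0.01] open 0.04 F [-0.  -0.5 -1.6]
t 15.0 tcp [492.6  30.6 827.4] tilt [0.423 0.035] 25.1 yawx -86.1 q [-0.5   0.16  0.53  0.57 -0.13  1.99 -0.01] open 0.042 F [ 0.1  0.5 -0.3]
```

```bash
for i in 1 2 3 4 5; do python3 -m jog '[{"hand":1,"dx":0,"dy":-0.3,"dz":0.25,"turn":0},{"hand":1,"dx":0,"dy":-0.3,"dz":0.25,"turn":0},{"hand":1,"dx":0,"dy":-0.3,"dz":0.25,"turn":0}]' >/dev/null; python3 c.py; done
```

```text
t 15.3 tcp [509.8  31.8 845.2] tilt [0.469 0.038] 28.0 yawx -86.1 q [-0.44  0.19  0.49  0.49 -0.15  1.99 -0.01] open 0.043 F [-1.1 -0.3 -1. ]
t 15.6 tcp [516.7  31.8 865.1] tilt [0.514 0.041] 31.0 yawx -86.1 q [-0.41  0.2   0.49  0.43 -0.17  1.99 -0.01] open 0.047 F [-0.5 -0.3 -0. ]
t 15.9 tcp [515.5  31.3 886.2] tilt [0.558 0.044] 34.0 yawx -86.1 q [-0.4   0.2   0.5   0.37 -0.19  1.99 -0.01] open 0.042 F [ 0.1  0.3 -0.2]
t 16.2 tcp [508.1  30.4 907.8] tilt [0.6   0.047] 37.0 yawx -86.1 q [-0.41  0.2   0.53  0.33 -0.21  1.99 -0.01] open 0.042 F [-0.3  0.4 -1.4]
t 16.5 tcp [495.4  29.1 929.6] tilt [0.639 0.05 ] 39.9 yawx -86.1 q [-0.43  0.18  0.57  0.29 -0.23  1.99 -0.01] open 0.043 F [-0.2 -1.3 -0.3]
```

```bash
python3 -m jog '[{"hand":1,"dx":0,"dy":-0.3,"dz":0.25,"turn":0},{"hand":1,"dx":0,"dy":-0.3,"dz":0.25,"turn":0},{"hand":1,"dx":0,"dy":-0.3,"dz":0.25,"turn":0}]' >/dev/null; python3 c.py;  python3 -m jog '[{"hand":1,"dx":0,"dy":-0.03,"dz":0.025,"turn":0},{"hand":1,"dx":0,"dy":-0.03,"dz":0.025,"turn":0},{"hand":1,"dx":0,"dy":-0.03,"dz":0.025,"turn":0}]' >/dev/null; python3 c.py
cat > r3.py <<'E'
from route import *
from h import arm
q0=arm.read_state()['qpos'];show('now',q0)
for ys,x2,z2 in ((250,550,600),(200,600,600),(150,600,600),(200,650,600),(250,600,500),(300,600,500)):
    q=go(q0,[x2,ys,z2]);a=q
    q=go(q,[x2,ys,250]);b=q
    q=go(q,[615,-154,190],ax(4,45))
    print(ys,x2);show(' hi',a);show(' lo',b);show(' end',q)
E
python3 r3.py
```

```text
t 16.8 tcp [478.2  27.4 951.3] tilt [0.677 0.052] 42.7 yawx -86.1 q [-0.47  0.16  0.63  0.27 -0.25  1.99 -0.01] open 0.042 F [ 0.8  0.9 -0.7]
t 17.1 tcp [472.9  27.2 962.7] tilt [0.697 0.054] 44.4 yawx -86.0 q [-0.47  0.16  0.65  0.24 -0.27  1.99 -0.01] open 0.04 F [ 0.   0.3 -1.1]
now [-0.47  0.16  0.65  0.24 -0.27  1.99 -0.01] [473.  27. 963.] [ 0.697  0.054 44.369]
250 550
 hi [-0.87 -0.02  0.1   1.6   0.56  1.   -0.88] [550. 250. 600.] [ 0.697  0.054 44.365]
 lo [-0.84  0.29  0.09  2.28  1.73  0.44 -2.29] [550. 250. 250.] [ 0.697  0.054 44.332]
 end [ 0.73  0.48 -0.57  2.29  3.19  0.3  -2.82] [ 615. -154.  190.] [ 0.705  0.049 44.999]
200 600
 hi [-0.82  0.    0.24  1.58  0.45  0.91 -0.68] [600. 200. 600.] [ 0.697  0.054 44.365]
 lo [-0.7   0.31  0.14  2.24  1.93  0.32 -2.35] [600. 200. 250.] [ 0.696  0.053 44.308]
 end [ 0.73  0.48 -0.57  2.29  3.2   0.3  -2.82] [ 615. -154.  190.] [ 0.705  0.049 44.999]
150 600
 hi [-0.77 -0.03  0.28  1.61  0.39  0.87 -0.56] [600. 150. 600.] [ 0.697  0.054 44.365]
 lo [-0.49  0.29  0.02  2.29  2.1   0.31 -2.42] [600. 150. 250.] [ 0.697  0.053 4
[... 226 characters left out ...]
.87  0.28 -2.23] [650. 200. 250.] [ 0.696  0.053 44.282]
 end [ 0.77  0.49 -0.63  2.28  3.09  0.3  -2.71] [ 615. -154.  190.] [ 0.705  0.049 44.998]
250 600
 hi [-0.84  0.07  0.16  1.76  0.61  0.73 -0.95] [600. 250. 500.] [ 0.697  0.054 44.363]
 lo [-0.85  0.35  0.22  2.19  1.75  0.33 -2.25] [600. 250. 250.] [ 0.697  0.054 44.314]
 end [ 0.73  0.48 -0.57  2.29  3.2   0.3  -2.82] [ 615. -154.  190.] [ 0.705  0.049 44.999]
300 600
 hi [-0.9   0.12  0.15  1.71  0.65  0.78 -1.04] [600. 300. 500.] [ 0.697  0.054 44.364]
 lo [-0.99  0.39  0.31  2.13  1.57  0.33 -2.14] [600. 300. 250.] [ 0.697  0.054 44.319]
 end [ 0.73  0.48 -0.57  2.29  3.2   0.3  -2.82] [ 615. -154.  190.] [ 0.705  0.049 44.999]
```

```bash
python3 c.py 640 200 600 -86
```

```text
t 17.1 tcp [472.9  27.2 962.7] tilt [0.697 0.054] 44.4 yawx -86.0 q [-0.47  0.16  0.65  0.24 -0.27  1.99 -0.01] open 0.04 F [ 0.   0.3 -1.1]
dxyz mm [-157.8  385.1 -126.8] rows 8.702389562485678
turn -0.3
```

```bash
python3 -m jog '[{"hand":1,"dx":-0.018,"dy":0.042,"dz":-0.014,"turn":0},{"hand":1,"dx":-0.036,"dy":0.086,"dz":-0.028,"turn":0},{"hand":1,"dx":-0.053,"dy":0.13,"dz":-0.042,"turn":0},{"hand":1,"dx":-0.07,"dy":0.171,"dz":-0.056,"turn":0},{"hand":1,"dx":-0.087,"dy":0.214,"dz":-0.07,"turn":0},{"hand":1,"dx":-0.105,"dy":0.257,"dz":-0.085,"turn":0},{"hand":1,"dx":-0.123,"dy":0.3,"dz":-0.099,"turn":0},{"hand":1,"dx":-0.14,"dy":0.342,"dz":-0.113,"turn":0},{"hand":1,"dx":-0.158,"dy":0.385,"dz":-0.127,"turn":0},{"hand":1,"dx":-0.158,"dy":0.385,"dz":-0.127,"turn":0}]' >/dev/null; python3 c.py 640 200 260 -86;python3 r3.py
```

```text
t 18.1 tcp [624.6 184.9 630.5] tilt [0.696 0.054] 44.3 yawx -86.0 q [-1.11  0.03  0.62  1.48  0.34  0.94 -0.53] open 0.046 F [ 0.7  0.8 -0.1]
dxyz mm [ -11.1  276.9 -246.9] rows 7.4229309591581885
turn -0.3
now [-1.11  0.03  0.62  1.48  0.34  0.94 -0.53] [624. 185. 630.] [ 0.696  0.054 44.268]
250 550
 hi [-1.25 -0.03  0.46  1.61  0.58  1.01 -0.89] [550. 250. 600.] [ 0.696  0.054 44.264]
 lo [-1.08  0.31  0.41  2.28  1.8   0.32 -2.37] [550. 250. 250.] [ 0.695  0.053 44.206]
 end [ 0.73  0.48 -0.57  2.29  3.19  0.3  -2.82] [ 615. -154.  190.] [ 0.705  0.049 44.999]
200 600
 hi [-1.16 -0.    0.57  1.58  0.45  0.91 -0.67] [600. 200. 600.] [ 0.696  0.054 44.263]
 lo [-0.77  0.32  0.24  2.24  1.97  0.29 -2.4 ] [600. 200. 250.] [ 0.695  0.053 44.191]
 end [ 0.73  0.48 -0.57  2.29  3.2   0.3  -2.82] [ 615. -154.  190.] [ 0.705  0.049 44.999]
150 600
 hi [-1.11 -0.05  0.6   1.62  0.42  0.88 -0.59] [600. 150. 600.] [ 0.696  0.054 44.266]
 lo [-0.49  0.29  0.02  2.28  2.09  0.31 -2.42] [600. 150. 250.] [ 0.695  0.053 44.21 ]
 end [ 0.73  0.48 -0.58  2.28  3.18  0.3  -2.8 ] [ 615. -154.  190.] [ 0.705  0.049 44.999]
200 650
 hi [-1.07  0.09  0.63  1.5   0.28  0.86 -0.51] [650. 200. 600.] [ 0.696  0.054 44.269]
 lo [-0.6   0.37  0.1   2.14  1.86  0.28 -2.22] [650. 200. 250.] [ 0.695  0.053 44.181]
 end [ 0.77  0.49 -0.63  2.28  3.08  0.3  -2.7 ] [ 615. -154.  190.] [ 0.705  0.049 44.998]
250 600
 hi [-1.21  0.08  0.58  1.77  0.55  0.7  -0.89] [600. 250. 500.] [ 0.696  0.054 44.261]
 lo [-0.97  0.36  0.38  2.19  1.79  0.27 -2.3 ] [600. 250. 250.] [ 0.695  0.053 44.174]
 end [ 0.73  0.48 -0.57  2.29  3.2   0.3  -2.82] [ 615. -154.  190.] [ 0.705  0.049 44.999]
300 600
 hi [-1.26  0.14  0.57  1.71  0.54  0.73 -0.94] [600. 300. 500.] [ 0.696  0.054 44.263]
 lo [-1.2   0.44  0.6   2.13  1.56  0.19 -2.15] [600. 300. 250.] [ 0.694  0.053 44.109]
 end [ 0.73  0.48 -0.57  2.29  3.2   0.3  -2.82] [ 615. -154.  190.] [ 0.705  0.049 44.999]
```

```bash
python3 -m jog '[{"hand":1,"dx":-0.001,"dy":0.026,"dz":-0.024,"turn":0},{"hand":1,"dx":-0.002,"dy":0.052,"dz":-0.047,"turn":0},{"hand":1,"dx":-0.003,"dy":0.078,"dz":-0.07,"turn":0},{"hand":1,"dx":-0.004,"dy":0.104,"dz":-0.093,"turn":0},{"hand":1,"dx":-0.005,"dy":0.13,"dz":-0.117,"turn":0},{"hand":1,"dx":-0.006,"dy":0.15,"dz":-0.135,"turn":0},{"hand":1,"dx":-0.007,"dy":0.17,"dz":-0.152,"turn":0},{"hand":1,"dx":-0.008,"dy":0.19,"dz":-0.17,"turn":0},{"hand":1,"dx":-0.008,"dy":0.2,"dz":-0.18,"turn":0},{"hand":1,"dx":-0.008,"dy":0.2,"dz":-0.18,"turn":0}]' >/dev/null; python3 c.py 640 200 260 -86;python3 r3.py|head -8
```

```text
t 19.1 tcp [633.4 194.8 361. ] tilt [0.694 0.051] 44.1 yawx -86.0 q [-1.1   0.23  0.7   2.03  0.51  0.24 -0.85] open 0.048 F [-0.3  1.  -0.7]
dxyz mm [ -4.3  77.4 -65.3] rows 2.027480056032575
turn -0.2
now [-1.1   0.23  0.7   2.03  0.51  0.24 -0.85] [633. 195. 361.] [ 0.694  0.051 44.072]
250 550
 hi [-1.36 -0.04  0.57  1.6   0.59  1.02 -0.89] [550. 250. 600.] [ 0.694  0.051 44.074]
 lo [-1.16  0.33  0.51  2.28  1.81  0.28 -2.38] [550. 250. 250.] [ 0.693  0.05  43.98 ]
 end [ 0.73  0.48 -0.57  2.29  3.2   0.3  -2.82] [ 615. -154.  190.] [ 0.705  0.049 44.999]
200 600
 hi [-1.2  -0.    0.62  1.58  0.45  0.91 -0.67] [600. 200. 600.] [ 0.694  0.051 44.076]
 lo [-0.76  0.32  0.23  2.24  1.93  0.29 -2.35] [600. 200. 250.] [ 0.693  0.05  43.987]
```

Run:
```python
from route import *
from h import arm
q0=arm.read_state()['qpos']
for P in ((635,195,260),(635,260,260),(600,230,260),(560,250,300),(550,200,260)):
    q=q0;t0=fk(q0)[0];m0=fk(q0)[1]
    print(P)
    for f in np.linspace(.1,1,10):
        qn=ik(q,t0+(np.array(P)-t0)*f,m0,300);
        if f>.25: print('  ',np.round(qn,2),np.abs(qn-q).max().round(2),tilt(fk(qn)[1]))
        q=qn
```

```text
(635, 195, 260)
   [-1.04  0.27  0.65  2.07  0.71  0.17 -1.06] 0.19 [ 0.693  0.051 43.976]
   [-0.97  0.27  0.56  2.09  0.92  0.17 -1.28] 0.22 [ 0.693  0.051 43.982]
   [-0.92  0.28  0.49  2.1   1.11  0.17 -1.47] 0.19 [ 0.693  0.051 44.001]
   [-0.88  0.29  0.45  2.11  1.29  0.17 -1.65] 0.18 [ 0.693  0.051 44.01 ]
   [-0.85  0.3   0.42  2.13  1.45  0.17 -1.82] 0.17 [ 0.693  0.051 44.014]
   [-0.81  0.32  0.37  2.14  1.61  0.18 -1.98] 0.16 [ 0.693  0.051 44.022]
   [-0.76  0.33  0.3   2.15  1.74  0.21 -2.11] 0.13 [ 0.693  0.051 44.038]
   [-0.71  0.34  0.23  2.16  1.84  0.24 -2.21] 0.1 [ 0.693  0.051 44.049]
(635, 260, 260)
   [-1.12  0.3   0.72  2.06  0.6   0.17 -0.99] 0.09 [ 0.693  0.051 44.024]
   [-1.08  0.31  0.65  2.06  0.78  0.17 -1.18] 0.19 [ 0.693  0.051 43.988]
   [-1.05  0.32  0.6   2.07  0.94  0.17 -1.36] 0.18 [ 0.693  0.051 44.003]
   [-1.03  0.33  0.57  2.08  1.09  0.17 -1.52] 0.16 [ 0.693  0.051 44.016]
   [-1.02  0.35  0.54  2.09  1.22  0.17 -1.66] 0.15 [ 0.693  0.051 44.023]
   [-1.02  0.37  0.53  2.09  1.35  0.17 -1.8 ] 0.14 [ 0.693  0.051 44.028]
   [-1.02  0.39  0.
[... 1273 characters left out ...]
.051 44.036]
   [-1.41  0.31  0.87  2.2   1.15  0.17 -1.67] 0.1 [ 0.693  0.051 44.04 ]
(550, 200, 260)
   [-1.16  0.25  0.75  2.12  0.78  0.17 -1.15] 0.23 [ 0.692  0.051 43.969]
   [-1.14  0.24  0.7   2.15  1.    0.17 -1.39] 0.24 [ 0.693  0.051 43.982]
   [-1.13  0.24  0.67  2.18  1.21  0.17 -1.6 ] 0.22 [ 0.693  0.051 43.998]
   [-1.13  0.25  0.66  2.21  1.4   0.17 -1.81] 0.21 [ 0.693  0.051 44.003]
   [-1.11  0.25  0.61  2.24  1.58  0.19 -2.01] 0.2 [ 0.693  0.051 44.015]
   [-1.07  0.25  0.54  2.27  1.72  0.22 -2.16] 0.16 [ 0.693  0.051 44.036]
   [-1.03  0.25  0.47  2.3   1.83  0.26 -2.29] 0.12 [ 0.693  0.051 44.048]
   [-0.99  0.26  0.41  2.33  1.91  0.29 -2.39] 0.1 [ 0.693  0.051 44.055]
```

```bash
python3 -m jog '[{"hand":1,"dx":0,"dy":0.0075,"dz":-0.0068,"turn":0},{"hand":1,"dx":0,"dy":0.015,"dz":-0.0136,"turn":0},{"hand":1,"dx":0,"dy":0.0225,"dz":-0.0204,"turn":0},{"hand":1,"dx":0,"dy":0.03,"dz":-0.0272,"turn":0},{"hand":1,"dx":0,"dy":0.0375,"dz":-0.034,"turn":0},{"hand":1,"dx":0,"dy":0.045,"dz":-0.041,"turn":0},{"hand":1,"dx":0,"dy":0.0525,"dz":-0.0477,"turn":0},{"hand":1,"dx":0,"dy":0.06,"dz":-0.0545,"turn":0},{"hand":1,"dx":0,"dy":0.0675,"dz":-0.0612,"turn":0},{"hand":1,"dx":0,"dy":0.075,"dz":-0.068,"turn":0}]' >/dev/null; python3 c.py 625 50 230 -86
```

```text
t 20.1 tcp [639.2 196.7 264.1] tilt [0.699 0.055] 44.5 yawx -86.0 q [-0.73  0.34  0.26  2.16  1.87  0.22 -2.24] open 0.042 F [ 0.5 -0.2 -1.4]
dxyz mm [145.6   6.3 -40.5] rows 3.025479737592237
turn -0.3
```

The flip went smoothly and the tilt is 44.5° along 4.5°. Before the last slide I'll refine the reader's pose.

Run:
```python
from h import *
F=np.array([624.9,-114.4,180.]);lens=F+np.array([85,85*.075,85])
for n,(r0,r1,c0,c1) in(('top',(45,130,285,355)),('scene',(145,275,105,180))):
    C=cloud(load(n));reg=np.zeros(C.shape[:2],bool);reg[r0:r1,c0:c1]=1
    P=C[reg&(C[...,2]>250)&(C[...,0]>680)&(C[...,0]<815)]
    rng=np.random.default_rng(1)
    for ax_ in ([.707,.05,.707],[-.707,-.05,.707],[-.07,1,0]):
        a=np.array(ax_)/np.linalg.norm(ax_);best=0
        for _ in range(1500):
            s=P[rng.choice(len(P),3,False)];m=np.cross(s[1]-s[0],s[2]-s[0]);l=np.linalg.norm(m)
            if l<50: continue
            m/=l;m*=np.sign(m@a)
            if m@a<.97: continue
            inl=np.abs((P-s[0])@m)<1.5
            if inl.sum()>best: best=inl.sum();I=inl
        if best<30: continue
        c=P[I].mean(0);u,s_,vt=np.linalg.svd(P[I]-c);m=vt[2]*np.sign(vt[2]@a)
        k=P[I]-c; ext=[np.ptp(k@v) for v in vt[:2]]
        print(n,best,'normal',m.round(3),'yaw',np.degrees(np.arctan2(m[1],m[0])).round(1),'centre',c.round(1),'ext',np.round(ext),'lens signed dist',((lens-c)@m).round(1))
```

```text
top 249 normal [0.69  0.024 0.723] yaw 2.0 centre [ 766.8 -103.6  329.7] ext [60. 46.] lens signed dist -86.2
top 793 normal [-0.705 -0.04   0.708] yaw -176.7 centre [ 727.7 -105.4  318. ] ext [75. 62.] lens signed dist -24.9
top 93 normal [-0.105  0.965  0.24 ] yaw 96.2 centre [735.6 -78.9 311.9] ext [77. 50.] lens signed dist -36.7
scene 338 normal [0.696 0.048 0.716] yaw 3.9 centre [ 770.4 -104.8  328.2] ext [62. 48.] lens signed dist -87.6
scene 255 normal [-0.704 -0.038  0.709] yaw -176.9 centre [ 729.5 -104.6  321.3] ext [72. 61.] lens signed dist -26.0
scene 368 normal [-0.061  0.998  0.006] yaw 93.5 centre [744.2 -75.7 304.1] ext [74. 48.] lens signed dist -30.4
```

```bash
python3 -m jog '[{"hand":1,"dx":0.015,"dy":0.0006,"dz":-0.004,"turn":0},{"hand":1,"dx":0.03,"dy":0.001,"dz":-0.008,"turn":0},{"hand":1,"dx":0.045,"dy":0.002,"dz":-0.012,"turn":0},{"hand":1,"dx":0.06,"dy":0.003,"dz":-0.016,"turn":0},{"hand":1,"dx":0.075,"dy":0.004,"dz":-0.02,"turn":0},{"hand":1,"dx":0.09,"dy":0.004,"dz":-0.025,"turn":0},{"hand":1,"dx":0.105,"dy":0.005,"dz":-0.03,"turn":0},{"hand":1,"dx":0.12,"dy":0.006,"dz":-0.033,"turn":0},{"hand":1,"dx":0.135,"dy":0.006,"dz":-0.037,"turn":0},{"hand":1,"dx":0.145,"dy":0.006,"dz":-0.04,"turn":0}]' >/dev/null; python3 c.py 580 -150 200 -86
```

```text
t 21.1 tcp [625.   48.8 231. ] tilt [0.699 0.053] 44.5 yawx -86.1 q [-0.04  0.33 -0.21  2.3   2.58  0.31 -2.68] open 0.04 F [ 0.1  0.4 -0.3]
dxyz mm [195.5 -19.9 -62.4] rows 4.1236435329926024
turn -0.4
```

```bash
cat > f.py <<'E'
from h import *
s=arm.read_state();R=np.array(s['ee_rot']);p=np.array(s['tcp_pos'])
F=np.array([625,-113,180.])
T=F+41*R[:,0]-13.7*R[:,1]-3*R[:,2]
u=np.array([-.061,.998,0]);w=-u; w=w-R[:,1]*(w@R[:,1])
print('tcp',p.round(1),'target',T.round(1),'dxyz',(R.T@(T-p)).round(1),'turn',np.degrees(np.arctan2(np.cross(R[:,0],w)@R[:,1],R[:,0]@w)).round(1))
print('face n',R[:,2].round(3),'want .706 .043 .707; angle off',np.degrees(np.arccos(R[:,2]@np.array([.7057,.0431,.7071]))).round(1),'long edge slope deg',np.degrees(np.arcsin(R[2,0])).round(1))
E
python3 f.py
```

```text
tcp [625.   48.8 231. ] target [ 616.1 -154.8  187.4] dxyz [202.8  14.1 -45.8] turn -0.0
face n [0.712 0.043 0.701] want .706 .043 .707; angle off 0.8 long edge slope deg -0.4
```

```bash
python3 -m jog '[{"hand":1,"dx":0.02,"dy":0.0014,"dz":-0.0046,"turn":0},{"hand":1,"dx":0.04,"dy":0.0028,"dz":-0.009,"turn":0},{"hand":1,"dx":0.06,"dy":0.004,"dz":-0.0137,"turn":0},{"hand":1,"dx":0.08,"dy":0.0056,"dz":-0.018,"turn":0},{"hand":1,"dx":0.1,"dy":0.007,"dz":-0.023,"turn":0},{"hand":1,"dx":0.12,"dy":0.0085,"dz":-0.0275,"turn":0},{"hand":1,"dx":0.14,"dy":0.01,"dz":-0.032,"turn":0},{"hand":1,"dx":0.16,"dy":0.011,"dz":-0.0365,"turn":0},{"hand":1,"dx":0.18,"dy":0.0125,"dz":-0.041,"turn":0},{"hand":1,"dx":0.19,"dy":0.013,"dz":-0.043,"turn":0}]' >/dev/null; python3 c.py; python3 f.py
```

```text
t 22.1 tcp [ 616.4 -143.5  189.7] tilt [0.699 0.051] 44.5 yawx -86.2 q [ 0.72  0.48 -0.59  2.28  3.11  0.29 -2.76] open 0.043 F [ 0.2 -0.2 -1.1]
tcp [ 616.4 -143.5  189.7] target [ 616.  -154.7  187.4] dxyz [11.2  0.8 -2.4] turn -0.1
face n [0.712 0.043 0.701] want .706 .043 .707; angle off 0.9 long edge slope deg -0.4
```

```bash
python3 -m jog '[{"hand":1,"dx":0.005,"dy":0.0004,"dz":-0.001,"turn":0},{"hand":1,"dx":0.0112,"dy":0.0008,"dz":-0.0024,"turn":0},{"hand":1,"dx":0.0112,"dy":0.0008,"dz":-0.0024,"turn":0},{"hand":1,"dx":0.0112,"dy":0.0008,"dz":-0.0024,"turn":0}]' >/dev/null; python3 c.py; python3 f.py
python3 - <<'E'
from h import *
s=grab('scene');t=grab('top')
p=proj(s,[[625,-113,180]])[0];q=proj(t,[[625,-113,180]])[0];print(p,q)
def crop(im,p,r,S):
    x,y=p.astype(int);x0=max(0,min(x-r,512-2*r));y0=max(0,min(y-r,384-2*r));print(x0,y0,S/(2*r))
    return cv2.resize(im['pixels'][y0:y0+2*r,x0:x0+2*r],(S,S),interpolation=cv2.INTER_CUBIC)
cv2.imwrite('pics/f1.png',np.hstack([crop(s,p,50,400),crop(t,q,40,400)]))
E
```

```text
t 22.5 tcp [ 615.6 -151.4  187.1] tilt [0.697 0.054] 44.4 yawx -86.0 q [ 0.75  0.49 -0.6   2.28  3.13  0.29 -2.76] open 0.047 F [-0.   0.9 -1.3]
tcp [ 615.6 -151.4  187.1] target [ 616.2 -154.8  187.4] dxyz [3.4 0.  0.5] turn 0.1
face n [0.713 0.045 0.699] want .706 .043 .707; angle off 0.9 long edge slope deg -0.4
[181.70268521 176.32664846] [326.36778182 142.6902839 ]
131 126 4.0
286 102 5.0
```

View pics/f1.png

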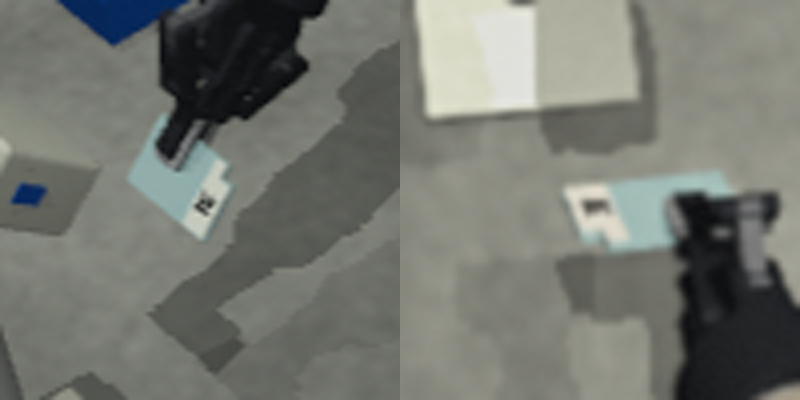

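View 7: the plate leans label-up in front of the reader with its long edges level. The code is at (204,203) in the scene crop against a predicted (203,201), and at (597,207) in the top crop against (602,203). The 3 mm still to go in −y closes that gap, so I'll make that correction and measure.

```bash
python3 -m jog '[{"hand":1,"dx":0.0035,"dy":0,"dz":0.0005,"turn":0},{"hand":1,"dx":0.0035,"dy":0,"dz":0.0005,"turn":0},{"hand":1,"dx":0.0035,"dy":0,"dz":0.0005,"turn":0},{"hand":1,"dx":0.0035,"dy":0,"dz":0.0005,"turn":0},{"hand":1,"dx":0.0035,"dy":0,"dz":0.0005,"turn":0}]' >/dev/null; python3 c.py; python3 f.py
python3 - <<'E'
from h import *
st=arm.read_state();R=np.array(st['ee_rot']);p=np.array(st['tcp_pos']);v0=np.array(p)
lab=p-41*R[:,0]+13.7*R[:,1]+3*R[:,2];print('label by kinematics',lab.round(1))
for n in('scene','top'):
    im=grab(n);C=cloud(im)
    d=(C-lab)@R  # tool axes
    px=im['pixels'].astype(int);white=(px.min(2)>150)&(px.max(2)-px.min(2)<35)
    near=(np.abs(d[...,0])<55)&(np.abs(d[...,1])<35)&(np.abs(d[...,2])<12)
    m=near&(np.abs(d[...,0]+0)<16)&(np.abs(d[...,1])<28)
    e=d[m];k=(e[:,1]>-10)&(e[:,1]<20)
    A=np.c_[e[:,:2],np.ones(len(e))];x=np.linalg.lstsq(A,e[:,2],rcond=None)[0]
    print(n,m.sum(),'plane slope deg (x,y)',np.degrees(np.arctan(x[:2])).round(1),'offset',x[2].round(1),'x min',d[near][:,0].min().round(1),'y range',e[:,1].min().round(1),e[:,1].max().round(1),'white mid',np.round(d[near&white].mean(0),1),(near&white).sum())
E
python3 c.py
```

```text
t 23.1 tcp [ 615.9 -155.3  187. ] tilt [0.697 0.054] 44.3 yawx -86.0 q [ 0.76  0.49 -0.6   2.27  3.14  0.28 -2.76] open 0.039 F [-0.4 -0.2 -0.5]
tcp [ 615.9 -155.3  187. ] target [ 616.2 -154.8  187.4] dxyz [-0.5 -0.   0.4] turn 0.0
face n [0.714 0.044 0.699] want .706 .043 .707; angle off 0.9 long edge slope deg -0.5
label by kinematics [ 624.7 -113.5  179.7]
scene 166 plane slope deg (x,y) [ 2.3 -0.9] offset 1.5 x min -10.6 y range -27.5 20.4 white mid [ 2.4 -3.   1.9] 102
top 148 plane slope deg (x,y) [0.6 1. ] offset -0.8 x min -12.0 y range -27.8 20.8 white mid [14.6 -2.1 -0.9] 241
t 23.2 tcp [ 615.9 -155.3  187.1] tilt [0.697 0.054] 44.3 yawx -86.0 q [ 0.76  0.49 -0.6   2.27  3.14  0.28 -2.76] open 0.041 F [-0.2 -0.6 -0.6]
```

```bash
python3 -c "
from bench import ticket
print(ticket.job_done())"; python3 c.py
```

```text
the job is handed in; nothing more can be done
None
the job is handed in; nothing more can be done
```

The clear plate is out of the rack and held still at the reader, label face up. I handed the job in at about 23 s of robot time, and no verdict is reported.

- **Grasp:** I found the frosted end by its notch and gripped the plate about 13 mm off its middle, away from that end. In the picture after lifting, the label was clear of the fingers and the amber plate was still in its slot.
- **Tilt:** the jog axes have no tilt. I got the 45° lean by pushing in small steps against the arm's reach limit, then approached the reader from its left (+y) side.

**Last checks**

| Check | Value |
|---|---|
| Label middle, by arm position | (624.7, −113.5, 179.7) |
| Estimated focus point | (625, −113, 180) |
| Lean | 44.3° |
| Face angle off square to the lens | 0.9° |
| Long-edge slope | 0.5° |
| Plate offset in depth, two cameras | +1.5 and −0.8 mm |

**What disagreed or was not checked**
- **Label colour check:** finding the label's middle by its white colour failed in the top view (15 mm off), probably because other bright pixels were counted. I relied on the plate's edges instead, which agreed to about 2.5 mm.
- **Scene camera slope:** its depth fit suggested a 2.3° slope along the plate's length, while the top camera showed 0.6°.
- **Force spike:** the wrist briefly read about 107 N while lifting in free air, when a joint reached its limit at speed. The limit is 120 N, and I can't rule out a higher peak between readings.
- **Other objects:** I did not look again at the dish, bottle and marker. The arm was not taken near them.

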